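# Grease the vice through its tilted nipple

### The job

First swing the vice's quick-release lever to the yellow mark on its dial, 40 degrees from its rear stop, and leave it standing there so that the screw nut hangs free. Then take the orange push-type grease gun out of its wooden stand, set its coupler squarely on the tilted brass grease nipple at the rear of the vice and press until it has snapped over and gone fully home; finish while still gripping the gun and pressing it home against the nipple's spring, without letting go. Leave the other things on the bench where they are.

Things in the scene. Friction and masses are not known exactly. Their poses are not given: they have to be found in the camera images.
- lever (a joint): Angle of the vice's quick-release lever, rad. 0 is the rear stop, where it leans 60 degrees from upright towards the vice's rear (-x of the vice); it grows as the lever swings up and over towards the jaws (+x), to 1.92 at the front stop. The yellow mark is at 40 degrees = 0.698 rad (still leaning 20 degrees to the rear). Friction holds it wherever it is left; about 1 N at the knob moves it.
- lever_knob (a point): Centre of the black ball knob, 24 mm in diameter, at the end of the steel lever bar (10 mm thick). It travels on a circle of 90 mm radius about lever_pivot, in the vice's x-z plane. Free space of over 25 mm on both sides of the ball.
- lever_pivot (a point): On the lever's hinge axis (along the vice's y), in the plane in which the knob swings; at (-30, 100, 60) mm in the vice's frame. A fixed round dial plate of 58 mm radius with the yellow mark (at 40 degrees) and white marks (at 0, 80 and 110) stands beside it, 20 to 26 mm towards the vice.
- vise: Grey bench vice bolted down, about 180 x 140 mm at the base and 150 mm high with a piece of wood in its jaws. Origin: centre of its underside, on the bench. Its +x points from its rear (towards the robot) to the jaws, +y to the lever's side, z up. It is turned by up to 0.3 rad either way.
- nipple_tip (a point): Centre of the brass grease nipple's flat top, at (-77, 0, 107) mm in the vice's frame. Its z axis is the nipple's axis, pointing out and up, leaning 0.5 rad from vertical towards the vice's rear (-x). Nipple: 15 mm thick, 36 mm long, head tapered to 9 mm; a sprung 6 mm steel valve pin stands 7 mm out of the top; four sprung balls 14 mm below the top, spanning 23 mm, make the snap.
- valve (a joint): How far the nipple's valve pin is pressed in, m: 0 free, 0.007 with the coupler fully home on the nipple's top (hard stop there). It pushes back with 8 N at first touch, 16 N fully home. The balls resist with about 6 N while the lip of the coupler (19 mm opening) goes over them, then draw it on (the snap): a push of 15 to 20 N brings the coupler home. Let go, and the spring and its own weight unseat the gun.
- gun: Push-type grease gun, 140 mm long, about 350 g, loose, standing nose down in its stand. Origin: centre of the open end of its coupler (nose); z runs up the gun to the handle's top. Steel coupler 33 mm in diameter, 38 mm long, with a socket in its end; 20 mm neck; black collar of 46 mm diameter from 60 to 66 mm; orange square handle, 34 x 34 mm, from 66 to 136 mm, its flats facing the gun's x and y.
- gun_seat (a point): Bottom of the socket in the gun's coupler, on the gun's axis, 21 mm up from the nose (in +z of the gun). It lies on nipple_tip when the coupler is fully home.
- gun_grip (a point): Point on the gun's axis in the handle, 98 mm from the nose, at which to grip it across the flats (34 mm); 108 mm above the bench while in the stand.
- stand: Fixed wooden block 85 x 85 x 50 mm with a round hole, 37 mm wide and 40 mm deep, in the middle of its top, which holds the gun upright. Origin: centre of its underside.
- tin: Green tin of grease, 70 mm in diameter, 75 mm high, behind the stand; leave alone. Origin: centre of its underside.
- offcut: Wooden offcut 100 x 45 x 30 mm beside the vice; leave alone. Origin: centre of its underside.
- screwdriver: Screwdriver lying in front of the stand, on the robot's side; leave alone.
- glue: White glue bottle, 56 mm in diameter, 130 mm high, at the left; leave alone. Origin: centre of its underside.
- jar: Glass jar with a steel lid, 68 mm in diameter, 80 mm high, at the left; leave alone. Origin: centre of its underside.
- hammer: Hammer lying at the right; leave alone.
- brush: Brush lying at the right near the robot; leave alone.
Things that resemble listed ones, but are neither listed nor needed, are in the scene too. What is meant by the gun is not blue or red, and is the smaller of those in its own colour.

How it is judged:
On the way, in this order (a step that is already met when the one before it is completed fails the run):
1. the lever stands at the yellow mark (within 5 degrees) (value of joint lever between 0.608 and 0.788 rad and contact force between vise and the fingers below 0.1 N), for 0.3 s.
2. the gun is lifted out of its stand in the gripper (contact force between gun and the fingers above 1 N and height (world z) of gun above 0.055 m), for 0.2 s.
3. the coupler has snapped onto the nipple and is home (distance between gun_seat and nipple_tip below 0.004 m and angle between the z axis of gun and the z axis of nipple_tip, either way round below 0.14 rad and value of joint valve above 0.005 m), for 0.3 s.
At the end, for the whole second after the job is handed in: The socket bottom lies within 4 mm of the nipple top, axes within 8 degrees; the valve pin is in by over 5 mm and the gun presses on the vice with over 6 N; the gripper holds the gun (over 2 N); the lever is within 5 degrees of the 40 degree mark; the fingers do not touch lever or vice (all of step 1 and all of step 3 and contact force between gun and the fingers above 2 N and contact force between gun and vise above 6 N); the arm keeps its last pose, push and grip.
It fails at once if one of the other things on the bench is shoved more than 30 mm (distance of any of tin, offcut, screwdriver, glue, jar, hammer, brush from where it was at the start of the episode above 0.03 m).
It also fails if it takes over 48 s, if anything falls off the work surface, if the arm or the gripper's body presses on something with over 40 N, if the wrist force passes 120 N, or if a joint passes its speed limit or range.

### The arm

A 7-joint arm with a two-finger parallel gripper is mounted at the origin on the work surface. World frame = base frame: x ahead of the robot, y to its left, z up, the work surface at z = 0. Lengths are in m, angles in rad, forces in N, time in s.
With the tool pointing down it reaches from about 0.4 to 0.9 m from the base axis. Payload 5.6 kg.
Tool frame: the origin (TCP) lies at the very end of the fingers, on their centre line; the grasp point (between the pads) lies 19 mm behind it; x points along the fingers, y is the direction in which the jaws open and shut, and the axes are right-handed (so a half turn about x gives the same grasp; the last joint's range is limited). The gripper opens to 92 mm and grips with 3 to 60 N. Pads are 20 mm wide; open, the fingers measure 128 mm over their backs; the gripper's body (75 mm by 189 mm) begins 69 mm behind the grasp point.
Start: joints at [1.11, 0.468, -0.012, 1.603, 0.006, 1.071, -0.056], TCP at [0.264, -0.594, 0.215] pointing down, gripper open.
Joint ranges: [-2.53, 2.53], [-0.31, 2.02], [-1.57, 1.55], [0.28, 2.44], [-1.29, 4.43], [0.15, 1.84], [-2.92, 2.92]. Speed limits (rad/s): [2.57, 2.57, 3.14, 3.14, 3.14, 3.14, 3.14].

### API

Orientations are given as a unit quaternion [x, y, z, w].
In Python, from workcell import read_state, grab_frame, job, models gives the robot as it stands. The module is installed in compiled form; this text tells all that it offers.
- The arm moves only by the tool play_rows, never from a script. Its argument "motion" is a list of rows, each a list of 7 numbers: the shift along the tool's x, y, z in units of 500 mm (1.0 is 500 mm), then the turn, a rotation vector about the tool's x, y, z in units of 45 degrees (1.0 is 45 degrees), then the gripper command: -1 is shut, 1 is fully open, values between are in proportion. In form: [[x, y, z, wx, wy, wz, hand], ...]. A call has 1 to 12 rows; each row shifts and turns the commanded pose from where the row before left it, along the tool's axes as they then stand; what a row does not reach is not made up. A row lasts 1/12 s, in which the tool goes at most 41.7 mm and 7.16 degrees, less where a joint would pass 70% of its speed; a pose out of reach is approached as far as the arm can. A call with a number of a shift or a turn outside -1 to 1 is refused whole. A call with a gripper value outside its range is refused whole. The fingers move at their own pace and stop on an object; "squeeze" is the grip in N (left out, the last holds). Time passes only in rows, so rows that do not move let the fingers close. It gives the time, the measured TCP pose, the force and the opening at its end, in the units of the state.
- read_state(): the state, without advancing time (a new reading comes with each control period).
- grab_frame(name): name is "scene" or "top" or "wrist"; returns a dict with "color" (420x560x3 uint8, red, green, blue), "range_z" (420x560 float32, m along the optical axis (not along the pixel's ray), 0 where there is no reading), "camera_matrix" (3x3 intrinsics, pixels), "rvec" (rotation vector, rad) and "tvec" (3), from world to camera coordinates, as OpenCV has them. Camera axes: x right, y down, z forward; pixel columns grow to the right and rows downward; lengths in m; the calibration is good to about 2 mm. The wrist camera is an equidistant fisheye: a pixel r from the principal point sees the ray r / f radians off the axis. A picture is of the moment at which its call begins.
- job.hand_in(): hands the job in, once; it reports no verdict.
Trained networks look in the newest picture that a camera, given by its name, has taken for a name from the list of things; names that differ only in an ending like _2 or _b are one class to them, and where a whole thing is asked for, a point or a joint stands for the part that bears it (a point fixed in the world has none). Each returns a list of dicts, best first, with "p" (0 to 1); they miss things now and then, are a little off and sometimes report something else, mostly with a low value. They report only what shows in the picture. A call takes as long as a camera call. They do not tell look-alikes from the thing itself.
- models.look_for(camera, thing): "uv" ([column, row] in pixels, amid what is visible of it).
- models.silhouettes(camera, thing): "mask" (420x560 bool, what is visible of it) and "uv" ([column, row] in pixels, amid what is visible of it).
- models.landmark_of(camera, thing): "uv" ([column, row] in pixels: a listed point, or the origin of a listed thing).
The state is a dict: "time_s": time; "joint_positions": joint angles; "qvel": joint speeds; "joint_efforts": joint torques, N m; "position": TCP position; "tcp_rot": TCP orientation; "wrist_force": force on the tool from outside, world axes, zero at the start; "torque": the same for the moment, N m; "finger_gap": opening from 0.0 (shut) to 1.0 (fully open).
Only numpy, scipy, OpenCV 4.12 (cv2) and the standard library are available. Lean on these libraries where they do the work, as an engineer would, in place of code of your own. Each camera call takes 0.05 s, during which the arm holds its last target.

## Working session

There is one attempt and no reset: what is moved stays moved. The work goes in short steps, Python scripts to look and compute and a tool call to move; the robot and the scene stay as the last step left them, time stands still between calls to the robot, and variables do not carry over. Pictures are saved under pics/ and viewed, and the job is handed in when it is done.

Besides the shell and the picture viewer there is one more tool, called after "Call:" in YAML: its name, and indented under it one key for each argument. play_rows: Moves the arm, as the interface text tells. Its arguments: {"type":"object","properties":{"motion":{"type":"array"},"squeeze":{"type":"number"}},"required":["motion"]}

```bash
mkdir -p pics; ls
cat > h.py <<'E'
import numpy as np, cv2
from scipy.spatial.transform import Rotation as R
from workcell import read_state, grab_frame, job, models
def save(f,name,marks=()):
    im=f["color"][:,:,::-1].copy()
    for u,v in marks: cv2.circle(im,(int(u),int(v)),4,(255,0,255),1)
    cv2.imwrite("pics/"+name,im)
E
python3 - <<'E'
from h import *
s=read_state()
for k,v in s.items(): print(k,np.round(v,4))
for c in ["scene","top","wrist"]:
    f=grab_frame(c); save(f,c+"0.png"); print(c,f["camera_matrix"].tolist(),f["rvec"],f["tvec"])
    np.savez("pics/"+c+"0.npz",**f)
    for t in ["gun","gun_grip","lever_knob","lever_pivot","nipple_tip","stand","vise"]:
        print(c,t,[(np.round(d["uv"]).tolist(),round(d["p"],2)) for d in models.landmark_of(c,t)])
E
```

```text
pics
time_s 0.0
joint_positions [ 1.11    0.4684 -0.0116  1.6036  0.006   1.0714 -0.0563]
qvel [-0.0012 -0.0011  0.0005 -0.0002  0.     -0.0004  0.0005]
joint_efforts [ 8.00000e-04 -5.20565e+01 -1.21000e-02 -2.43748e+01 -5.67000e-02
  1.72000e-02  2.00000e-04]
position [ 0.2634 -0.5936  0.2137]
tcp_rot [-0.6916 -0.1472  0.6919 -0.146 ]
wrist_force [1.0124 0.0862 0.1108]
torque [-0.0136  0.0786  0.0386]
finger_gap 0.997
scene [[436.82016987508734, 0.0, 285.41706094161776], [0.0, 436.82016987508734, 198.78360373784088], [0.0, 0.0, 1.0]] [ 2.17453382  0.49745196 -0.27915285] [-0.49347387 -0.08830096  1.65005414]
scene gun [([304.0, 207.0], 0.97), ([337.0, 172.0], 0.87), ([315.0, 184.0], 0.85), ([333.0, 210.0], 0.85)]
scene gun_grip [([303.0, 179.0], 0.75), ([336.0, 179.0], 0.71), ([317.0, 166.0], 0.53)]
scene lever_knob [([237.0, 205.0], 0.5)]
scene lever_pivot [([260.0, 223.0], 0.56), ([312.0, 147.0], 0.18)]
scene nipple_tip [([237.0, 230.0], 0.62), ([239.0, 204.0], 0.54)]
scene stand [([318.0, 189.0], 0.64)]
scene vise [([260.0, 263.0], 0.91)]
top [[510.1205677593178, 0.0, 271.7107862
[... 163 characters left out ...]
 221.0], 0.89), ([202.0, 229.0], 0.85), ([158.0, 220.0], 0.73), ([237.0, 187.0], 0.58)]
top gun_grip [([143.0, 211.0], 0.84), ([238.0, 212.0], 0.7), ([230.0, 175.0], 0.66), ([193.0, 218.0], 0.63)]
top lever_knob [([320.0, 255.0], 0.55)]
top lever_pivot [([310.0, 232.0], 0.6)]
top nipple_tip [([356.0, 240.0], 0.46)]
top stand [([200.0, 229.0], 0.71)]
top vise [([344.0, 216.0], 0.62)]
wrist [[325.19226210127806, 0.0, 282.25737421063644], [0.0, 325.19226210127806, 211.23014491743942], [0.0, 0.0, 1.0]] [-2.42821544  1.58008404  0.2235535 ] [-0.64961614 -0.03020902  0.39100722]
wrist gun []
wrist gun_grip []
wrist lever_knob []
wrist lever_pivot []
wrist nipple_tip []
wrist stand []
wrist vise []
```

View pics/scene0.png

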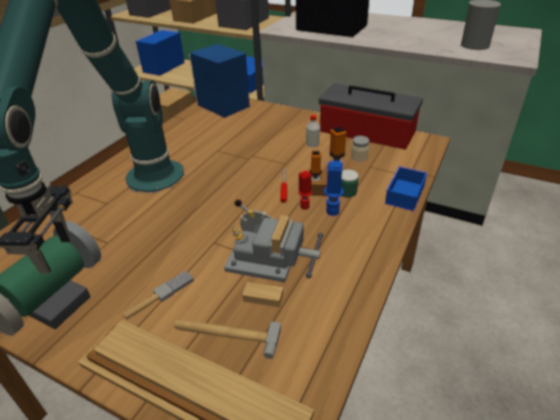

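View pics/top0.png

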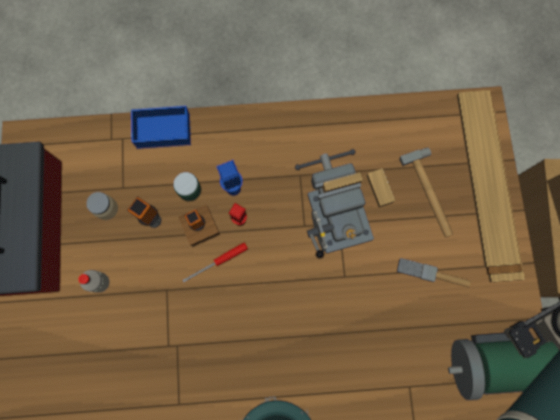

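Run:
```python
import cv2
a=cv2.imread("pics/scene0.png")[120:300,190:370];b=cv2.imread("pics/top0.png")[150:300,110:390]
cv2.imwrite("pics/c1.png",cv2.resize(a,None,fx=3.3,fy=3.3,interpolation=3));cv2.imwrite("pics/c2.png",cv2.resize(b,None,fx=2.85,fy=2.85,interpolation=3))
```

```text
(no output)
```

View pics/c1.png

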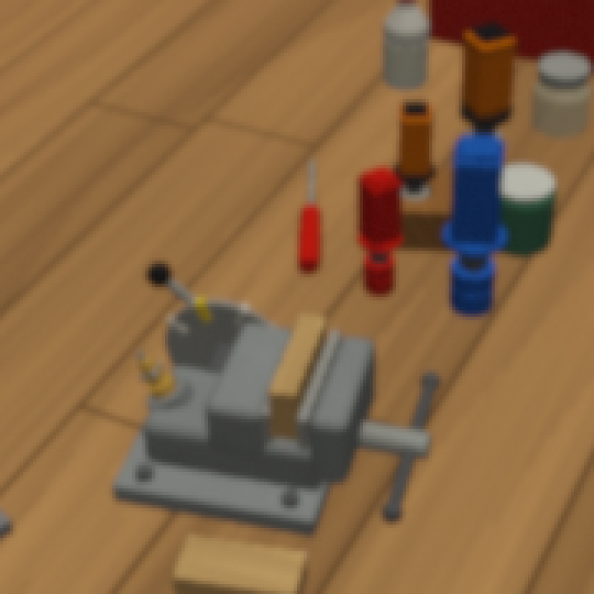

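View pics/c2.png

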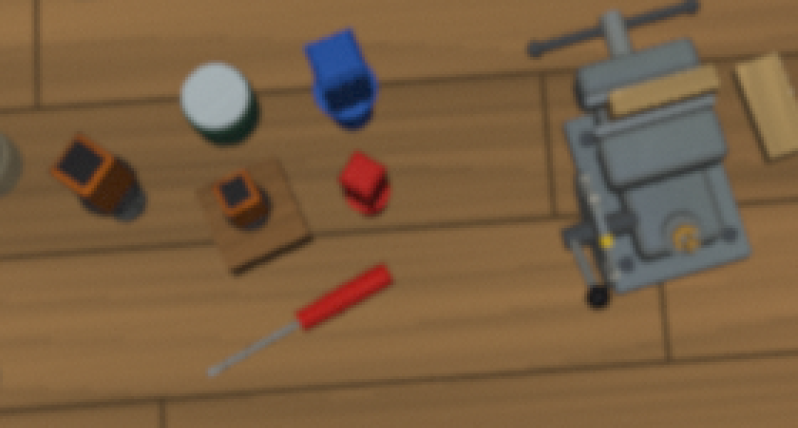

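Candidates, by scene pixel:
- Small orange gun (316,165), standing in the wooden block.
- Larger orange gun (338,143).
- Red gun (305,190).
- Blue gun (335,190).

The small orange one in the block fits: it is neither blue nor red, it is the smaller orange, and it is the one in the stand. The crops confirm this. The lever knob is at scene (237,205) and top (320,255). The nipple is at scene (237,232).

Next I measure.

```bash
cat >> h.py <<'E'
def cloud(f):
    Z=f["range_z"];K=f["camera_matrix"];H,W=Z.shape
    u,v=np.meshgrid(np.arange(W),np.arange(H))
    P=np.stack([(u-K[0,2])/K[0,0]*Z,(v-K[1,2])/K[1,1]*Z,Z],-1)
    Rm=R.from_rotvec(f["rvec"]).as_matrix()
    X=(P-f["tvec"])@Rm
    X[Z<=0]=np.nan
    return X
def proj(f,X):
    X=np.atleast_2d(X).astype(float)
    return cv2.projectPoints(X,np.array(f["rvec"],float),np.array(f["tvec"],float),f["camera_matrix"],None)[0][:,0]
def tri(f1,uv1,f2,uv2):
    Ps=[np.array(f["camera_matrix"])@np.c_[R.from_rotvec(f["rvec"]).as_matrix(),f["tvec"]] for f in (f1,f2)]
    X=cv2.triangulatePoints(Ps[0],Ps[1],np.array(uv1,float).reshape(2,1),np.array(uv2,float).reshape(2,1))[:,0];X=X[:3]/X[3]
    return X,[np.linalg.norm(proj(f,X)[0]-uv) for f,uv in((f1,uv1),(f2,uv2))]
E
python3 - <<'E'
from h import *
a=dict(np.load("pics/scene0.npz"));b=dict(np.load("pics/top0.npz"))
for n,p,q in [("grip",(317,166),(193,218)),("gunnose",(315,184),(202,229)),("knob",(237.5,203),(320,255)),("pivot",(260,223),(310,232)),("nip",(237,230),(356,240)),("stand",(318,189),(200,229)),("vise",(260,263),(344,216))]:
    X,e=tri(a,p,b,q);print(n,X.round(3),np.round(e,1))
ca=cloud(a);cb=cloud(b)
for n,u,v in [("knob",237,202),("guntop",316,152)]: print(n,np.round(ca[v,u],3))
for n,u,v in [("knob",320,254),("guntop",194,215)]: print(n,np.round(cb[v,u],3))
# noise
print(np.nanstd(cb[330:350,200:260,2]),np.nanmean(cb[330:350,200:260,2]))
# cloud slices in region of vise and stand
C=np.r_[ca.reshape(-1,3),cb.reshape(-1,3)];C=C[~np.isnan(C[:,0])]
np.save("pics/C0.npy",C)
for c in("scene","top"):
  for t in("vise","stand","gun"):
    for d in models.silhouettes(c,t):
        X=(ca if c=="scene" else cb)[d["mask"]]; print(c,t,round(d["p"],2),d["mask"].sum(),np.nanmin(X,0).round(3),np.nanmax(X,0).round(3))
E
```

```text
grip [0.589 0.179 0.095] [0.8 0.7]
gunnose [0.578 0.17  0.019] [1.8 1.7]
knob [ 0.465 -0.144  0.119] [0.3 0.3]
pivot [ 0.534 -0.131  0.056] [0.9 0.7]
nip [ 0.506 -0.239  0.1  ] [4.4 3.5]
stand [ 0.584  0.179 -0.008] [2.2 2. ]
vise [ 0.584 -0.234  0.   ] [0.3 0.2]
knob [ 0.47  -0.152  0.13 ]
guntop [0.582 0.178 0.148]
knob [ 0.465 -0.144  0.132]
guntop [0.586 0.168 0.152]
0.0030616724624355066 -0.00036225139342241635
scene vise 0.74 4689 [ 0.388 -0.309 -0.004] [ 0.761 -0.006  0.155]
scene stand 0.86 258 [0.582 0.057 0.003] [0.663 0.214 0.097]
scene gun 0.9 448 [0.496 0.035 0.   ] [0.617 0.26  0.145]
scene gun 0.9 815 [0.567 0.041 0.   ] [0.719 0.326 0.194]
scene gun 0.63 476 [0.564 0.271 0.001] [0.64  0.404 0.186]
scene gun 0.61 302 [ 0.472  0.064 -0.004] [0.614 0.38  0.154]
top vise 0.7 4812 [ 0.456 -0.304 -0.006] [ 0.767 -0.101  0.156]
top vise 0.26 190 [ 0.456 -0.165 -0.006] [ 0.554 -0.119  0.135]
top stand 0.92 772 [ 0.527  0.12  -0.003] [0.642 0.228 0.146]
top stand 0.36 4984 [ 0.458 -0.307 -0.009] [ 0.779 -0.104  0.156]
top gun 0.87 651 [ 0.581  0.275 -0.004] [0.682 0.385 0.187]
top gun 0.81 650 [ 0.656  0.046 -0.006] [0.773 0.118 0.196]
top gun 0.74 294 [0.569 0.04  0.009] [0.611 0.083 0.145]
top gun 0.62 286 [0.56  0.152 0.048] [0.623 0.193 0.157]
```

Run:
```python
from h import *
b=dict(np.load("pics/top0.npz"));cb=cloud(b);ca=cloud(dict(np.load("pics/scene0.npz")))
h,w=cb.shape[:2]
def rect(m,lbl):
    P=cb[m][:,:2].astype(np.float32); r=cv2.minAreaRect(P*1000); print(lbl,len(P),r)
    ; print(cv2.boxPoints(r).round(0).tolist())
z=cb[...,2];x=cb[...,0];y=cb[...,1]
reg=(x>.44)&(x<.80)&(y>-.33)&(y<-.09)
for lo,hi in((.006,.03),(.012,.022),(.06,.11),(.11,.16)):
    m=reg&(z>lo)&(z<hi);m=cv2.morphologyEx(m.astype(np.uint8),cv2.MORPH_OPEN,np.ones((3,3)))>0
    # biggest component
    n,l,st,c=cv2.connectedComponentsWithStats(m.astype(np.uint8));k=1+np.argmax(st[1:,4]);rect(l==k,(lo,hi))
reg=(x>.52)&(x<.65)&(y>.1)&(y<.25)
m=reg&(z>.04)&(z<.056);m=cv2.morphologyEx(m.astype(np.uint8),cv2.MORPH_CLOSE,np.ones((7,7)))>0;rect(m,"stand")
m=reg&(z>.13);rect(m,"guntop");print(cb[m].mean(0))
reg=(ca[...,0]>.52)&(ca[...,0]<.65)&(ca[...,1]>.1)&(ca[...,1]<.25)&(ca[...,2]>.133); print(ca[reg].mean(0))
```

```text
File "<stdin>", line 6
    ; print(cv2.boxPoints(r).round(0).tolist())
    ^
SyntaxError: invalid syntax
```

Run:
```python
from h import *
b=dict(np.load("pics/top0.npz"));cb=cloud(b);ca=cloud(dict(np.load("pics/scene0.npz")))
h,w=cb.shape[:2]
def rect(m,lbl):
    P=cb[m][:,:2].astype(np.float32); r=cv2.minAreaRect(P*1000); print(lbl,len(P),r)
    print(cv2.boxPoints(r).round(0).tolist())
z=cb[...,2];x=cb[...,0];y=cb[...,1]
reg=(x>.44)&(x<.80)&(y>-.33)&(y<-.09)
for lo,hi in((.006,.03),(.012,.022),(.06,.11),(.11,.16)):
    m=reg&(z>lo)&(z<hi);m=cv2.morphologyEx(m.astype(np.uint8),cv2.MORPH_OPEN,np.ones((3,3)))>0
    # biggest component
    n,l,st,c=cv2.connectedComponentsWithStats(m.astype(np.uint8));k=1+np.argmax(st[1:,4]);rect(l==k,(lo,hi))
reg=(x>.52)&(x<.65)&(y>.1)&(y<.25)
m=reg&(z>.04)&(z<.056);m=cv2.morphologyEx(m.astype(np.uint8),cv2.MORPH_CLOSE,np.ones((7,7)))>0;rect(m,"stand")
m=reg&(z>.13);rect(m,"guntop");print(cb[m].mean(0))
reg=(ca[...,0]>.52)&(ca[...,0]<.65)&(ca[...,1]>.1)&(ca[...,1]<.25)&(ca[...,2]>.133); print(ca[reg].mean(0))
```

```text
(0.006, 0.03) 610 ((540.0484619140625, -230.1053466796875), (95.22779846191406, 139.23829650878906), 11.833499908447266)
[[479.0, -172.0], [508.0, -308.0], [601.0, -288.0], [572.0, -152.0]]
(0.012, 0.022) 15 ((513.4241333007812, -267.8175048828125), (8.15374755859375, 8.973628044128418), 83.0254135131836)
[[508.0, -271.0], [517.0, -272.0], [518.0, -264.0], [509.0, -263.0]]
(0.06, 0.11) 889 ((537.4503784179688, -214.51022338867188), (77.02201843261719, 113.48875427246094), 12.172162055969238)
[[488.0, -167.0], [512.0, -278.0], [587.0, -262.0], [563.0, -151.0]]
(0.11, 0.16) 1860 ((635.7367553710938, -210.48878479003906), (120.51187133789062, 117.78632354736328), 12.27636432647705)
[[564.0, -166.0], [589.0, -281.0], [707.0, -255.0], [682.0, -140.0]]
stand 683 ((580.9508666992188, 174.85838317871094), (89.7613525390625, 82.13945007324219), 22.796361923217773)
[[524.0, 195.0], [555.0, 120.0], [638.0, 154.0], [606.0, 230.0]]
guntop 190 ((581.9754638671875, 174.36148071289062), (36.93709182739258, 34.372798919677734), 23.153076171875)
[[558.0, 183.0], [572.0, 151.0], [606.0, 166.0], [592.0, 197.0]]
[0.5798607  0.17322326 0.14647466]
[0.58576277 0.16538383 0.14539926]
```

```bash
cat >> h.py <<'E'
YAW=np.deg2rad(12.2)
VX=np.array([np.cos(YAW),np.sin(YAW),0]);VY=np.array([-np.sin(YAW),np.cos(YAW),0])
def rot(x,y):
    x=np.array(x,float)/np.linalg.norm(x);y=np.array(y,float);y-=x*(x@y);y/=np.linalg.norm(y)
    return np.c_[x,y,np.cross(x,y)]
def plan(p1,R1,n=None,p0=None,R0=None):
    s=read_state()
    if p0 is None:p0=np.array(s["position"]);R0=R.from_quat(s["tcp_rot"]).as_matrix()
    rel=R.from_matrix(R0.T@R1).as_rotvec();d=R0.T@(np.array(p1)-p0)
    nmin=max(np.linalg.norm(d)/.0417,np.degrees(np.linalg.norm(rel))/7.16)
    if n is None:n=int(np.ceil(nmin*1.03))
    w=rel/n;Rr=R.from_rotvec(w).as_matrix();S=sum(np.linalg.matrix_power(Rr,k) for k in range(n))
    p=np.linalg.solve(S,d)
    print("nmin %.2f n %d"%(nmin,n),"row:",(p/.5).round(4).tolist(),(np.degrees(w)/45).round(4).tolist())
def st():
    s=read_state();Rm=R.from_quat(s["tcp_rot"]).as_matrix()
    print("t %.2f"%s["time_s"],"p",np.round(s["position"],4),"gap",round(s["finger_gap"],3),"F",np.round(s["wrist_force"],1),"q",np.round(s["joint_positions"],2));print(Rm.round(3).tolist())
    return np.array(s["position"]),Rm
E
python3 - <<'E'
from h import *
p,Rm=st()
f=dict(np.load("pics/wrist0.npz"));Rc=R.from_rotvec(f["rvec"]).as_matrix();c=-Rc.T@f["tvec"]
print("cam in tool",(Rm.T@(c-p)).round(4),"cam axes in tool\n",(Rm.T@Rc.T).round(3))
for sgn in(1,-1): plan([.45,-.15,.235],rot([0,0,-1],sgn*VY))
E
```

```text
t 1.50 p [ 0.2637 -0.5941  0.2146] gap 0.998 F [-0.5  0.1 -0.3] q [ 1.11  0.47 -0.01  1.6   0.01  1.07 -0.06]
[[-0.0, 0.406, -0.914], [-0.0, -0.914, -0.406], [-1.0, -0.0, 0.0]]
cam in tool [-0.1696 -0.0004 -0.0792] cam axes in tool
 [[-0.    -0.278  0.961]
 [ 1.    -0.001  0.   ]
 [ 0.001  0.961  0.278]]
nmin 23.50 n 25 row: [-0.0016, 0.0346, -0.0451] [-0.1496, 0.0, 0.0]
nmin 11.56 n 12 row: [-0.0034, -0.0604, -0.0531] [0.0217, 0.0, -0.0]
```

View pics/wrist0.png

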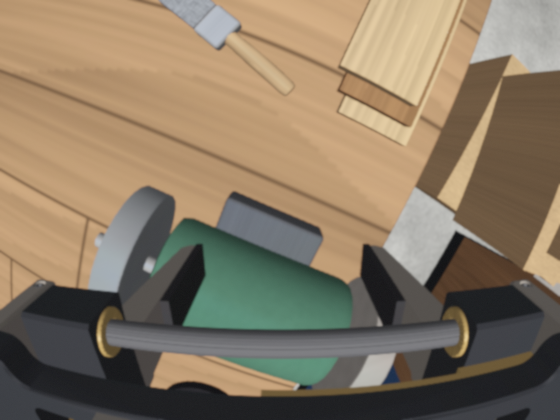

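```bash
python3 - <<'E'
from h import *
b=dict(np.load("pics/wrist0.npz"));Z=b["range_z"];K=b["camera_matrix"]
u,v=np.meshgrid(np.arange(560),np.arange(420));x=(u-K[0,2])/K[0,0];y=(v-K[1,2])/K[1,1];r=np.hypot(x,y)+1e-9
s=np.tan(r)/r;P=np.stack([x*s*Z,y*s*Z,Z],-1);X=(P-b["tvec"])@R.from_rotvec(b["rvec"]).as_matrix()
for uu,vv in((250,260),(300,280),(320,300),(150,200),(230,280)): print(uu,vv,X[vv,uu].round(3),Z[vv,uu])
E
cat >> h.py <<'E'
def wcloud(b):
    Z=b["range_z"];K=b["camera_matrix"]
    u,v=np.meshgrid(np.arange(560),np.arange(420));x=(u-K[0,2])/K[0,0];y=(v-K[1,2])/K[1,1];r=np.hypot(x,y)+1e-9
    s=np.tan(r)/r;P=np.stack([x*s*Z,y*s*Z,Z],-1);X=(P-b["tvec"])@R.from_rotvec(b["rvec"]).as_matrix();X[Z<=0]=np.nan
    return X
def wproj(f,X):
    X=np.atleast_2d(X).astype(float);K=f["camera_matrix"]
    return cv2.fisheye.distortPoints if 0 else cv2.fisheye.projectPoints(X[None],np.array(f["rvec"],float),np.array(f["tvec"],float),np.array(K,float),np.zeros(4))[0][0]
E
```

```text
250 260 [ 0.217 -0.584  0.129] 0.2780071
300 280 [ 0.216 -0.632  0.127] 0.28515264
320 300 [ 0.211 -0.653  0.141] 0.27576607
150 200 [ 0.231 -0.483  0.126] 0.26555437
230 280 [ 0.204 -0.574  0.152] 0.25838205
```

Call:
play_rows:
  motion:
    - [-0.003,-0.06,-0.053,0.022,0,0,-0.2]
    - [-0.003,-0.06,-0.053,0.022,0,0,-0.2]
    - [-0.003,-0.06,-0.053,0.022,0,0,-0.2]
    - [-0.003,-0.06,-0.053,0.022,0,0,-0.2]
    - [-0.003,-0.06,-0.053,0.022,0,0,-0.2]
    - [-0.003,-0.06,-0.053,0.022,0,0,-0.2]
    - [-0.003,-0.06,-0.053,0.022,0,0,-0.2]
    - [-0.003,-0.06,-0.053,0.022,0,0,-0.2]
    - [-0.003,-0.06,-0.053,0.022,0,0,-0.2]
    - [-0.003,-0.06,-0.053,0.022,0,0,-0.2]
    - [-0.003,-0.06,-0.053,0.022,0,0,-0.2]
    - [-0.003,-0.06,-0.053,0.022,0,0,-0.2]

```text
time_s: 2.5
position: [0.4513, -0.1508, 0.2331]
tcp_rot: [0.704, 0.074, -0.703, 0.074]
wrist_force: [0.7, -1.1, -0.4]
finger_gap: 0.396
```

Run:
```python
from h import *
st()
f=grab_frame("wrist");np.savez("pics/wrist1.npz",**f)
m=[]
for t in ["lever_knob","nipple_tip","lever_pivot"]:
    L=models.landmark_of("wrist",t);print(t,[(np.round(d["uv"],1).tolist(),round(d["p"],2)) for d in L]);m+=[d["uv"] for d in L[:1]]
save(f,"wrist1.png",m)
st()
```

```text
t 2.50 p [ 0.4513 -0.1508  0.2331] gap 0.396 F [ 0.7 -1.1 -0.4] q [ 0.49  0.17 -0.27  1.98  0.05  1.   -1.16]
[[0.001, 0.208, -0.978], [-0.001, -0.978, -0.208], [-1.0, 0.001, -0.001]]
lever_knob [([279.5, 189.3], 0.72), ([74.7, 50.6], 0.63)]
nipple_tip [([388.9, 164.5], 0.76)]
lever_pivot [([280.7, 115.2], 0.9)]
t 2.70 p [ 0.4511 -0.1519  0.2327] gap 0.399 F [-0.5 -0.3 -0.3] q [ 0.49  0.17 -0.27  1.98  0.05  1.   -1.15]
[[0.0, 0.212, -0.977], [-0.0, -0.977, -0.212], [-1.0, 0.0, -0.0]]
```

View pics/wrist1.png

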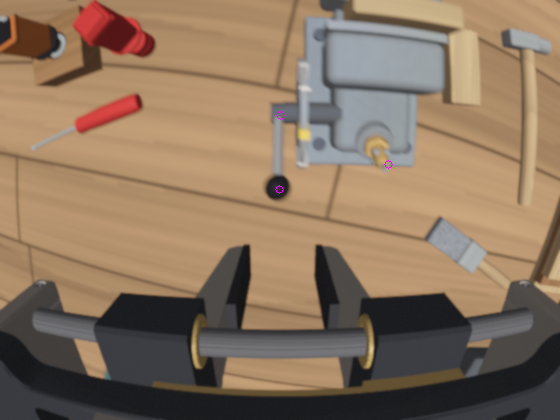

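Run:
```python
from h import *
f=dict(np.load("pics/wrist1.npz"));W=wcloud(f)
for n,u,v in [("knob",278,186),("nip",378,148),("base",320,152),("base",405,158),("dial",303,130)]: print(n,W[v,u].round(3))
a=dict(np.load("pics/scene0.npz"));b=dict(np.load("pics/top0.npz"))
O=np.array([.5815,-.2215,0])
def vp(p,O=O): return O+p[0]*VX+p[1]*VY+np.array([0,0,p[2]])
z0=np.nanmedian(W[148:156,312:320,2]);print("basez",z0)
# triangulate knob & nipple from 3 views by least squares
from scipy.optimize import least_squares
def ls(obs,x0):
    def r(x): return np.concatenate([( (wproj if w else proj)(g,x)[0]-uv) for g,uv,w in obs])
    s=least_squares(r,x0);return s.x,s.fun.round(1)
K=ls([(f,(277.8,187.5),1),(b,(320,254.5),0),(a,(237.8,202.5),0)],[.465,-.144,.12]);print("knob",K)
d=K[0]-O;print("knob vise frame",d@VX,d@VY,d[2])
L=f["color"][100:200,240:440,::-1].copy();s=4
L=cv2.resize(L,None,fx=s,fy=s,interpolation=3)
def mk(p,c):
    u=wproj(f,vp(p))[0];cv2.circle(L,(int((u[0]-240+.5)*s),int((u[1]-100+.5)*s)),5,c,1)
ax=np.array([-np.sin(.5),0,np.cos(.5)]);t=np.array([-.077,0,.107])
mk(t,(255,0,255));mk(t+.007*ax,(255,255,0));mk(t-.036*ax,(255,0,255))
mk((-.03,.1,.06),(0,255,0));
for p in[(-.09,-.07,.02),(-.09,.07,.02),(-.09,-.07,0),(-.09,.07,0)]:mk(p,(0,0,255))
cv2.imwrite("pics/w1c.png",L)
```

```text
knob [ 0.473 -0.142  0.13 ]
nip [ 0.523 -0.232  0.091]
base [ 0.502 -0.184  0.029]
base [ 0.519 -0.291  0.021]
dial [ 0.524 -0.154  0.115]
basez 0.02203716780700858
knob (array([ 0.46843537, -0.14278901,  0.11860556]), array([ 0.1,  0.7, -0.9, -1.1,  0.6,  0.6]))
knob vise frame -0.09387758362296872 0.10082673313242935 0.11860556227967288
```

View pics/w1c.png

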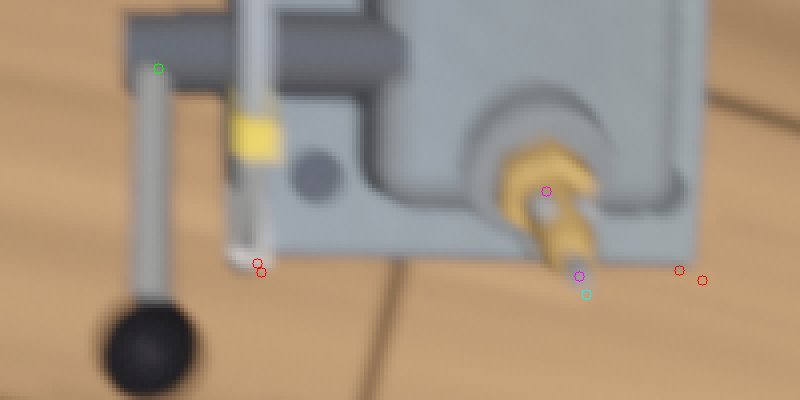

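Run:
```python
from h import *
p,Rm=st()
T=rot([0,0,-1],-VY)
A=[.4684,-.1428,.16];plan(A,T);plan(np.array(A)-[0,0,.053],T,p0=np.array(A),R0=T)
print(T.round(3).tolist())
```

```text
t 2.70 p [ 0.4511 -0.1519  0.2327] gap 0.399 F [-0.5 -0.3 -0.3] q [ 0.49  0.17 -0.27  1.98  0.05  1.   -1.15]
[[0.0, 0.212, -0.977], [-0.0, -0.977, -0.212], [-1.0, 0.0, -0.0]]
nmin 1.81 n 2 row: [0.0727, -0.0053, -0.0188] [0.0002, -0.0, -0.0002]
nmin 1.27 n 2 row: [0.053, 0.0, 0.0] [0.0, 0.0, 0.0]
[[0.0, 0.211, -0.977], [0.0, -0.977, -0.211], [-1.0, 0.0, -0.0]]
```

Call:
play_rows:
  motion:
    - [0.048,-0.004,-0.0125,0,0,0,-0.2]
    - [0.048,-0.0035,-0.0125,0,0,0,-0.2]
    - [0.048,-0.0035,-0.0125,0,0,0,-0.2]
    - [0,0,0,0,0,0,-0.2]
    - [0.036,0,0,0,0,0,-0.2]
    - [0.036,0,0,0,0,0,-0.2]
    - [0.034,0,0,0,0,0,-0.2]
    - [0,0,0,0,0,0,-0.2]
  squeeze: 12

```text
time_s: 3.37
position: [0.4656, -0.1447, 0.1059]
tcp_rot: [-0.702, -0.074, 0.705, -0.073]
wrist_force: [-0.8, -1.2, 0.0]
finger_gap: 0.399
```

Run:
```python
from h import *
st();f=grab_frame("wrist");np.savez("pics/wrist2.npz",**f);save(f,"wrist2.png")
```

```text
t 3.37 p [ 0.4656 -0.1447  0.1059] gap 0.399 F [-0.8 -1.2  0. ] q [ 0.44  0.37 -0.25  2.07  0.14  0.73 -1.25]
[[-0.005, 0.206, -0.978], [0.001, -0.978, -0.206], [-1.0, -0.002, 0.005]]
```

View pics/wrist2.png

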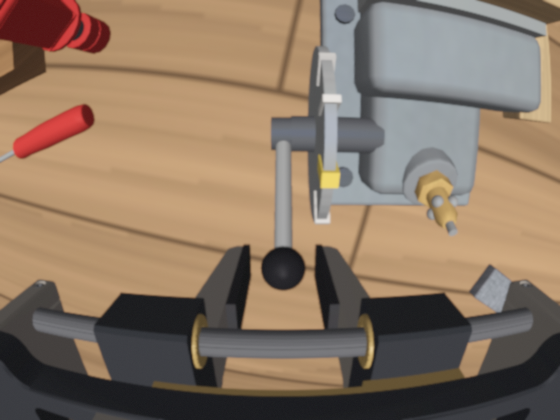

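The picture shows the knob at (283,268), centred between the two fingers. The nipple is at (440,205), with its pin at (452,229).

```bash
cat >> h.py <<'E'
from scipy.optimize import least_squares
def ls(obs,x0):
    def r(x): return np.concatenate([( (wproj if w else proj)(g,x)[0]-uv) for g,uv,w in obs])
    s=least_squares(r,x0);return s.x,s.fun.round(1)
E
python3 - <<'E'
from h import *
f=dict(np.load("pics/wrist1.npz"));g=dict(np.load("pics/wrist2.npz"))
L=[]
for F,(u0,v0,u1,v1) in((f,(260,130,430,200)),(g,(400,150,480,250))):
    pass
print(ls([(f,(277.8,187.5),1),(g,(283.3,268),1)],[.465,-.144,.12]))
p,Rm=st();print((Rm.T@(ls([(f,(277.8,187.5),1),(g,(283.3,268),1)],[.465,-.144,.12])[0]-p)).round(4))
c=cv2.resize(g["color"][150:250,380:500,::-1],None,fx=6,fy=6,interpolation=3);cv2.imwrite("pics/n2.png",c)
c=cv2.resize(f["color"][120:180,340:420,::-1],None,fx=9,fy=9,interpolation=3);cv2.imwrite("pics/n1.png",c)
E
```

```text
(array([ 0.47042294, -0.1432933 ,  0.12430038]), array([ 1.1, -0. , -0.6,  0. ]))
t 3.42 p [ 0.4667 -0.1446  0.1073] gap 0.404 F [-1.1 -0.7  0.4] q [ 0.44  0.37 -0.25  2.06  0.13  0.73 -1.25]
[[-0.003, 0.207, -0.978], [0.0, -0.978, -0.207], [-1.0, -0.001, 0.003]]
[-0.017  -0.0005 -0.0039]
```

View pics/n2.png

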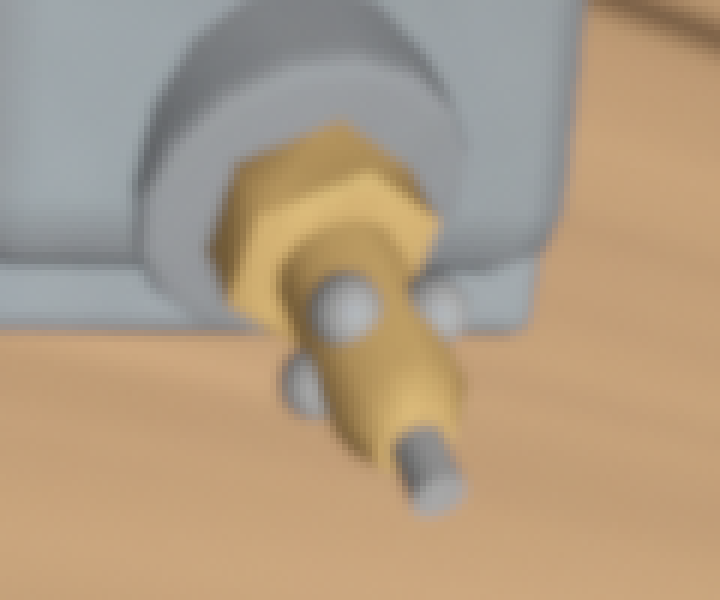

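View pics/n1.png

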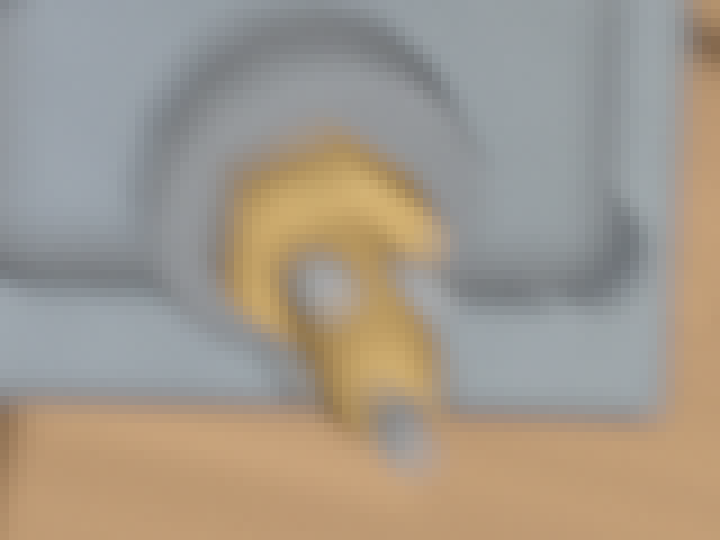

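Call:
play_rows:
  motion:
    - [0,0,-0.008,0,0,0,-0.2]
    - [0,0,0,0,0,0,-1]
    - [0,0,0,0,0,0,-1]
    - [0,0,0,0,0,0,-1]
    - [-0.007,0,-0.008,0,0,0,-1]
    - [-0.007,0,-0.008,0,0,0,-1]
    - [-0.007,0,-0.008,0,0,0,-1]
    - [-0.007,0,-0.008,0,0,0,-1]
    - [-0.005,0,-0.0095,0,0,0,-1]
    - [-0.005,0,-0.0095,0,0,0,-1]
    - [-0.005,0,-0.0095,0,0,0,-1]
    - [-0.005,0,-0.0095,0,0,0,-1]

```text
time_s: 4.42
position: [0.5068, -0.1362, 0.1322]
tcp_rot: [0.703, 0.074, -0.703, 0.075]
wrist_force: [0.5, -5.6, -2.5]
finger_gap: 0.246
```

Run:
```python
from h import *
st();f=grab_frame("wrist");np.savez("pics/wrist3.npz",**f);save(f,"wrist3.png")
```

```text
t 4.42 p [ 0.5068 -0.1362  0.1322] gap 0.246 F [ 0.5 -5.6 -2.5] q [ 0.41  0.38 -0.25  1.97  0.13  0.81 -1.28]
[[0.001, 0.208, -0.978], [-0.001, -0.978, -0.208], [-1.0, 0.001, -0.0]]
```

View pics/wrist3.png

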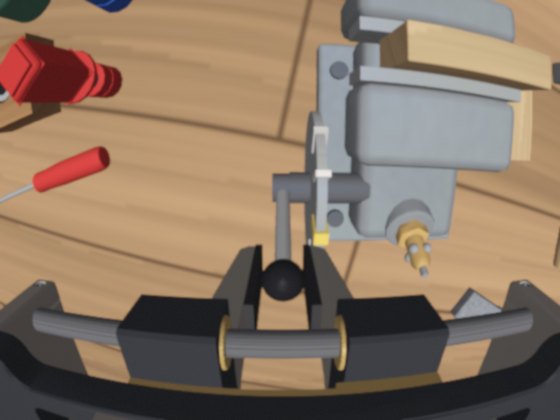

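Call:
play_rows:
  motion:
    - [0,0,0,0,0,0,-0.2]
    - [0,0,0,0,0,0,-0.2]
    - [0,0,0,0,0,0,-0.2]
    - [-0.04,0,0,0,0,0,-0.2]
    - [-0.07,0,0,0,0,0,-0.2]
    - [-0.07,0,0,0,0,0,-0.2]
    - [0,0,0,0,0,0,-0.2]

```text
time_s: 5.05
position: [0.51, -0.1349, 0.2279]
tcp_rot: [0.707, 0.073, -0.699, 0.076]
wrist_force: [1.4, -0.3, -0.2]
finger_gap: 0.403
```

Run:
```python
from h import *
st();f=grab_frame("wrist");np.savez("pics/wrist4.npz",**f);save(f,"wrist4.png")
g=grab_frame("scene");np.savez("pics/scene4.npz",**g)
c=cv2.resize(g["color"][170:290,200:330,::-1],None,fx=5,fy=5,interpolation=3);cv2.imwrite("pics/s4.png",c)
g=grab_frame("top");np.savez("pics/top4.npz",**g)
```

```text
t 5.05 p [ 0.51   -0.1349  0.2279] gap 0.403 F [ 1.4 -0.3 -0.2] q [ 0.43  0.26 -0.27  1.88  0.08  1.   -1.24]
[[0.011, 0.21, -0.978], [-0.002, -0.978, -0.21], [-1.0, 0.004, -0.01]]
```

View pics/wrist4.png

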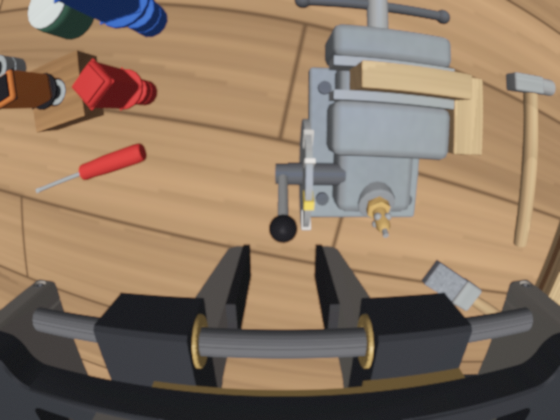

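View pics/s4.png

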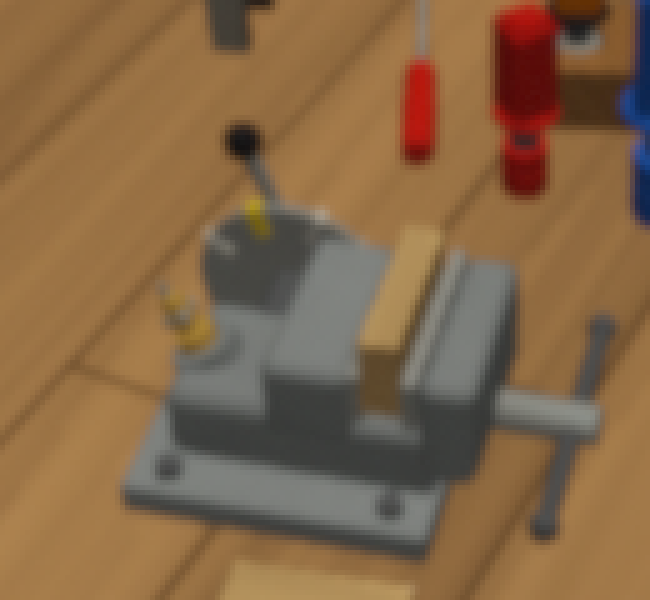

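Run:
```python
from h import *
g=dict(np.load("pics/wrist3.npz"));f=dict(np.load("pics/wrist4.npz"))
a=cv2.resize(g["color"][190:290,370:450,::-1],None,fx=5,fy=5,interpolation=3);b=cv2.resize(f["color"][180:240,350:410,::-1],None,fx=500/60,fy=500/60,interpolation=3)[:500]
cv2.imwrite("pics/n34.png",np.hstack([a,b[:, :400]]))
```

```text
(no output)
```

View pics/n34.png

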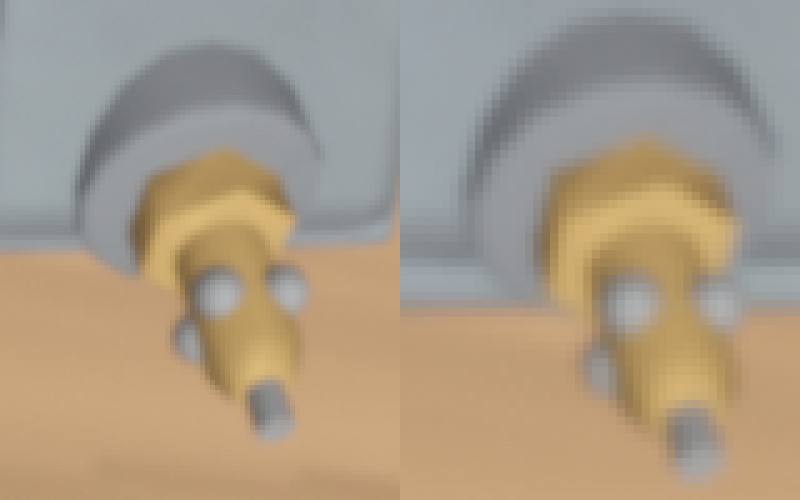

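Run:
```python
from h import *
w={i:dict(np.load(f"pics/wrist{i}.npz")) for i in(1,2,3,4)}
sc0=dict(np.load("pics/scene0.npz"));tp0=dict(np.load("pics/top0.npz"));sc4=dict(np.load("pics/scene4.npz"))
PIN={1:(384.7,170.1),2:(452.2,231.5),3:(424.2,274.4),4:(385.3,235.0)}
TOP={1:(383.4,164.5),2:(450,222.3),3:(423,266.4),4:(384.4,228.5)}
print("pin",ls([(w[i],PIN[i],1) for i in w],[.5,-.24,.1]))
print("top",ls([(w[i],TOP[i],1) for i in w],[.5,-.24,.1]))
print("knob1",ls([(w[4],(282.7,227.5),1),(w[3],(283,280.5),1),(sc4,(248.1,197.7),0)],[.5,-.14,.15]))
ax=np.array([-np.sin(.5),0,np.cos(.5)]);t=np.array([-.077,0,.107])
def V(x,p):
    c,s=np.cos(x[2]),np.sin(x[2]);return np.array([x[0]+c*p[0]-s*p[1],x[1]+s*p[0]+c*p[1],p[2]])
def kn(th): l=np.pi/3-th;return np.array([-.03-.09*np.sin(l),.1,.06+.09*np.cos(l)])
def res(x):
    r=[]
    for i in w:
        r+=list(wproj(w[i],V(x,t+.007*ax))[0]-PIN[i]);r+=list(wproj(w[i],V(x,t))[0]-TOP[i])
    for F,uv,wf,k in((w[1],(277.8,187.5),1,3),(w[2],(283.3,268),1,3),(sc0,(237.8,202.5),0,3),(tp0,(320,254.5),0,3),(w[3],(283,280.5),1,4),(w[4],(282.7,227.5),1,4),(sc4,(248.1,197.7),0,4)):
        r+=list((wproj if wf else proj)(F,V(x,kn(x[k])))[0]-uv)
    return np.array(r)
s=least_squares(res,[.585,-.221,.21,.2,.7],loss="soft_l1")
print(s.x.round(4),np.degrees(s.x[2:]).round(1));print(s.fun.reshape(-1,2).round(1).tolist() if s.fun.size==30 else res(s.x).reshape(-1,2).round(1).tolist())
print("tip",V(s.x,t).round(4))
```

```text
pin (array([ 0.50547712, -0.2374076 ,  0.11240986]), array([ 1. ,  0. , -0.3, -0.4, -0.2,  0.7, -0.3, -0.3]))
top (array([ 0.51004219, -0.23598231,  0.10896484]), array([ 1. ,  0.1, -0.1, -0.8, -0.3,  0.6, -0.4,  0.4]))
knob1 (array([ 0.50316856, -0.13669719,  0.14760365]), array([ 0.3,  1.1, -0.1, -0.6,  0.7, -0.6]))
[ 0.5845 -0.2207  0.214   0.2093  0.6631] [12.3 12.  38. ]
[[1.7, -0.3], [1.2, 0.8], [1.1, -0.7], [-0.6, -0.2], [0.9, 0.6], [-0.4, 0.6], [0.4, -0.5], [-0.2, 0.7], [1.0, 1.1], [-0.8, -0.3], [0.5, 0.3], [-0.5, -1.2], [-1.2, -0.9], [-0.5, 1.9], [0.2, 0.3]]
tip [ 0.5093 -0.2371  0.107 ]
```

Run:
```python
from h import *
b=dict(np.load("pics/top0.npz"));cb=cloud(b);ca=cloud(dict(np.load("pics/scene0.npz")))
z=cb[...,2];x=cb[...,0];y=cb[...,1]
print(np.shape(cb))
for n,u0,u1,v0,v1 in(("tallorange",120,165,190,235),("blue",210,250,155,200),("red",225,250,200,230),("tin",165,205,165,205)):
    P=cb[v0:v1,u0:u1].reshape(-1,3);zt=np.nanpercentile(P[:,2],98);P=P[P[:,2]>zt-.025];r=cv2.minAreaRect(P[:,:2].astype(np.float32)*1000);print(n,round(float(zt),3),np.round(r[0]),np.round(r[1]),round(r[2]))
st()
d=np.array([-.391,.92]);e=np.array([.92,.391]);c=np.array([.582,.174])
for n,q in(("tall",(.62,.32)),("blue",(.69,.08))): q=np.array(q)-c;print(n,q@d,q@e)
```

```text
(420, 560, 3)
tallorange 0.182 [611. 304.] [46. 44.] 53
blue 0.192 [687.  75.] [47. 46.] 18
red 0.142 [593.  61.] [35. 35.] 56
tin 0.078 [691. 200.] [68. 66.] 73
t 5.20 p [ 0.5058 -0.1347  0.2215] gap 0.401 F [-0.3  0.7  0.1] q [ 0.43  0.27 -0.27  1.89  0.08  1.   -1.24]
[[-0.0, 0.209, -0.978], [0.0, -0.978, -0.209], [-1.0, -0.0, -0.0]]
tall 0.11946200000000001 0.09204600000000004
blue -0.128708 0.062606
```

Run:
```python
from h import *
a=np.deg2rad(23)
plan([.57,.172,.25],rot([0,0,-1],[np.cos(a),np.sin(a),0]),n=18)
```

```text
nmin 14.10 n 18 row: [-0.0032, -0.0126, -0.0377] [-0.1246, -0.0, 0.0]
```

Call:
play_rows:
  motion:
    - [-0.008,-0.0126,-0.0377,-0.1246,0,0,0.3]
    - [-0.008,-0.0126,-0.0377,-0.1246,0,0,0.3]
    - [-0.008,-0.0126,-0.0377,-0.1246,0,0,0.3]
    - [-0.008,-0.0126,-0.0377,-0.1246,0,0,0.3]
    - [-0.008,-0.0126,-0.0377,-0.1246,0,0,0.3]
    - [-0.008,-0.0126,-0.0377,-0.1246,0,0,0.3]
    - [-0.008,-0.0126,-0.0377,-0.1246,0,0,0.3]
    - [0,-0.0126,-0.0377,-0.1246,0,0,0.3]
    - [0,-0.0126,-0.0377,-0.1246,0,0,0.3]
    - [0,-0.0126,-0.0377,-0.1246,0,0,0.3]
    - [0,-0.0126,-0.0377,-0.1246,0,0,0.3]
    - [0,-0.0126,-0.0377,-0.1246,0,0,0.3]

```text
time_s: 6.2
position: [0.6131, 0.0636, 0.2473]
tcp_rot: [-0.542, -0.454, 0.544, -0.452]
wrist_force: [0.1, 0.1, 0.4]
finger_gap: 0.648
```

Call:
play_rows:
  motion:
    - [0,-0.0126,-0.0377,-0.1246,0,0,0.3]
    - [0,-0.0126,-0.0377,-0.1246,0,0,0.3]
    - [0,-0.0126,-0.0377,-0.1246,0,0,0.3]
    - [0,-0.0126,-0.0377,-0.1246,0,0,0.3]
    - [0,-0.0126,-0.0377,-0.1246,0,0,0.3]
    - [0,-0.0126,-0.0377,-0.1246,0,0,0.3]
    - [0,0,0,0,0,0,0.3]

```text
time_s: 6.78
position: [0.5665, 0.1761, 0.2479]
tcp_rot: [0.387, 0.593, -0.388, 0.59]
wrist_force: [-0.6, 0.3, 0.3]
finger_gap: 0.65
```

Run:
```python
from h import *
st();f=grab_frame("wrist");np.savez("pics/wrist5.npz",**f)
m=[]
for t in ["gun_grip","stand"]:
    L=models.landmark_of("wrist",t);print(t,[(np.round(d["uv"],1).tolist(),round(d["p"],2)) for d in L]);m+=[d["uv"] for d in L[:1]]
save(f,"wrist5.png",m)
```

```text
t 6.78 p [0.5665 0.1761 0.2479] gap 0.65 F [-0.6  0.3  0.3] q [ 0.18  0.44 -0.71  1.67  0.31  1.14 -0.2 ]
[[-0.005, 0.917, 0.4], [0.002, 0.4, -0.917], [-1.0, -0.003, -0.004]]
gun_grip [([261.2, 297.1], 0.97), ([345.1, 333.8], 0.77), ([298.0, 214.3], 0.74), ([387.0, 102.6], 0.74)]
stand [([296.8, 186.6], 0.88)]
```

View pics/wrist5.png

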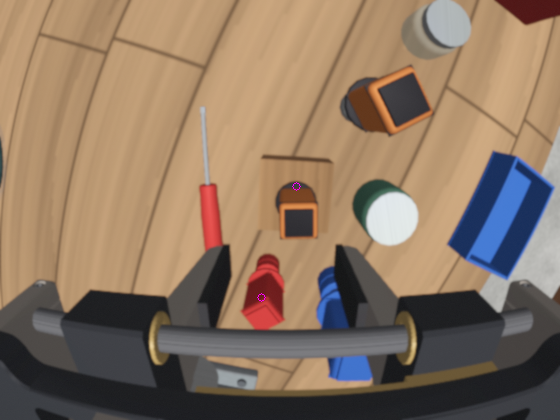

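Run:
```python
from h import *
f=dict(np.load("pics/wrist5.npz"));a=dict(np.load("pics/scene0.npz"));b=dict(np.load("pics/top0.npz"))
W=wcloud(f);m=(W[...,2]>.125)&(np.hypot(W[...,0]-.582,W[...,1]-.174)<.04);P=W[m];print(len(P),np.median(P,0).round(4));r=cv2.minAreaRect(P[:,:2].astype(np.float32)*1000);print(r)
c=cv2.resize(f["color"][140:250,240:350,::-1],None,fx=5,fy=5,interpolation=3);cv2.imwrite("pics/g5.png",c)
for F,n,(u0,u1,v0,v1) in((b,"t",(175,220,200,245)),(a,"s",(295,340,140,200))):
    cv2.imwrite("pics/g5%s.png"%n,cv2.resize(F["color"][v0:v1,u0:u1,::-1],None,fx=10,fy=10,interpolation=3))
```

```text
19908 [0.5798 0.201  0.3534]
((580.1876831054688, 182.78111267089844), (65.41716003417969, 54.87844467163086), 25.16524314880371)
```

View pics/g5.png

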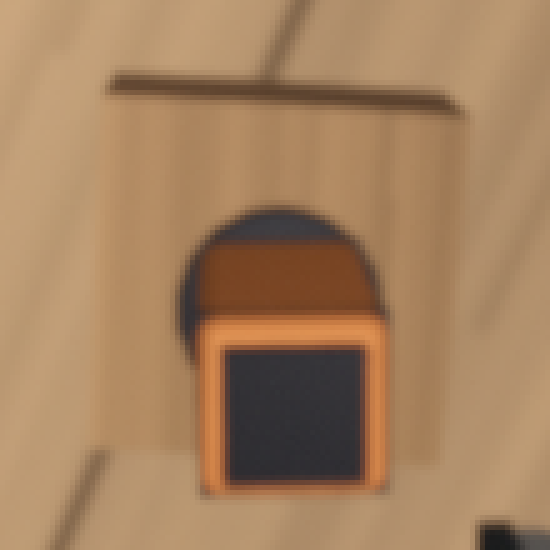

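View pics/g5t.png

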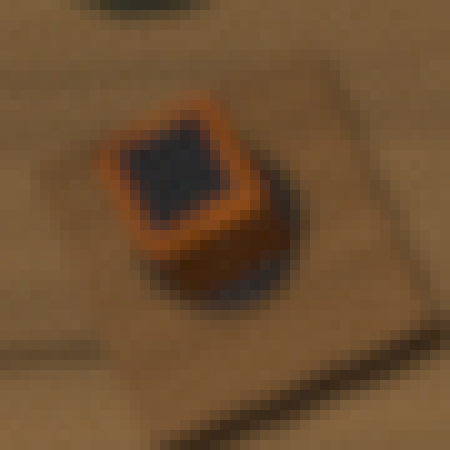

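View pics/g5s.png

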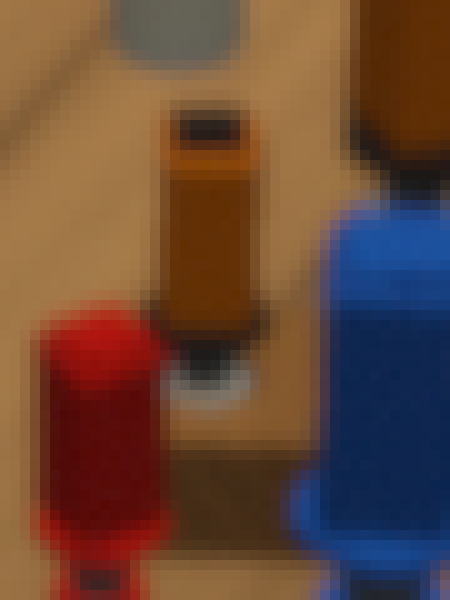

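Run:
```python
from h import *
f=dict(np.load("pics/wrist5.npz"));a=dict(np.load("pics/scene0.npz"));b=dict(np.load("pics/top0.npz"))
o=[(f,(298.4,220.4),1),(b,(192.5,217.05),0),(a,(315.5,154),0)]
print(ls(o,[.58,.17,.14]),ls(o[:2],[.58,.17,.14])[0])
X=ls(o,[.58,.17,.14])[0]
# ray at z=.146 wrist only
g=lambda x: wproj(f,[x[0],x[1],.146])[0]-np.array((298.4,220.4))
xy=least_squares(g,X[:2]).x;print("wrist@.146",xy)
aa=np.deg2rad(23)
T=rot([0,0,-1],[np.cos(aa),np.sin(aa),0])
c=np.array([.5*(X[0]+xy[0]),.5*(X[1]+xy[1])]);print(c)
p,Rm=st()
A=np.array([c[0],c[1],.19]);plan(A,T,n=3);plan(A-[0,0,.1],T,p0=A,R0=T)
```

```text
(array([0.58322968, 0.173928  , 0.14282435]), array([-0.1,  0. , -0.1, -0. ,  0.4,  0. ])) [0.58344933 0.17377582 0.14202037]
wrist@.146 [0.58277686 0.17485322]
[0.58300327 0.17439061]
t 6.93 p [0.5701 0.1707 0.2483] gap 0.649 F [-0.   0.5 -0.1] q [ 0.18  0.44 -0.7   1.67  0.31  1.14 -0.2 ]
[[-0.002, 0.921, 0.389], [-0.001, 0.389, -0.921], [-1.0, -0.002, 0.0]]
nmin 1.43 n 3 row: [0.0389, 0.0089, 0.001] [-0.001, 0.0, 0.0009]
nmin 2.40 n 3 row: [0.0667, 0.0, 0.0] [0.0, 0.0, 0.0]
```

Call:
play_rows:
  motion:
    - [0.039,0.009,0.001,0,0,0,0.3]
    - [0.039,0.009,0.001,0,0,0,0.3]
    - [0.039,0.009,0.001,0,0,0,0.3]
    - [0.05,0,0,0,0,0,0.3]
    - [0.05,0,0,0,0,0,0.3]
    - [0.05,0,0,0,0,0,0.3]
    - [0.049,0,0,0,0,0,0.3]
    - [0,0,0,0,0,0,0.3]
  squeeze: 50

```text
time_s: 7.6
position: [0.5806, 0.1721, 0.086]
tcp_rot: [0.389, 0.591, -0.394, 0.587]
wrist_force: [-0.7, -0.3, 0.3]
finger_gap: 0.651
```

Run:
```python
from h import *
st();f=grab_frame("wrist");np.savez("pics/wrist6.npz",**f);save(f,"wrist6.png")
```

```text
t 7.60 p [0.5806 0.1721 0.086 ] gap 0.651 F [-0.7 -0.3  0.3] q [ 0.1   0.65 -0.6   1.77  0.46  0.88 -0.31]
[[-0.009, 0.922, 0.387], [-0.004, 0.387, -0.922], [-1.0, -0.009, -0.0]]
```

View pics/wrist6.png

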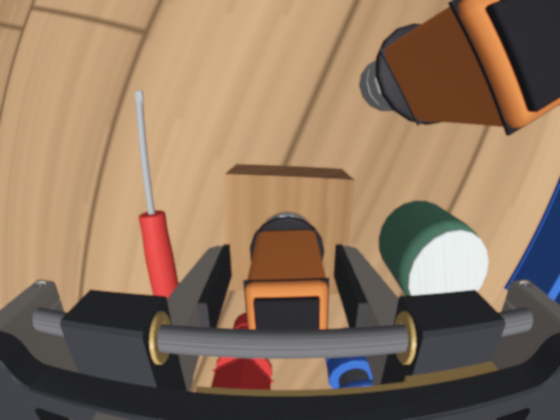

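The handle (286,305) sits centred between the fingers, so I close and lift.

Call:
play_rows:
  motion:
    - [0,0,0,0,0,0,-1]
    - [0,0,0,0,0,0,-1]
    - [0,0,0,0,0,0,-1]
    - [0,0,0,0,0,0,-1]
    - [0,0,0,0,0,0,-1]
    - [-0.03,0,0,0,0,0,-1]
    - [-0.05,0,0,0,0,0,-1]
    - [-0.05,0,0,0,0,0,-1]
    - [-0.06,0,0,0,0,0,-1]
    - [-0.07,0,0,0,0,0,-1]
    - [-0.07,0,0,0,0,0,-1]
    - [0,0,0,0,0,0,-1]
  squeeze: 50

```text
time_s: 8.65
position: [0.5863, 0.1774, 0.264]
tcp_rot: [0.394, 0.587, -0.387, 0.592]
wrist_force: [1.4, 1.5, -2.4]
finger_gap: 0.367
```

Run:
```python
from h import *
p,Rm=st();f=grab_frame("wrist");np.savez("pics/wrist7.npz",**f);save(f,"wrist7.png")
f=grab_frame("scene");np.savez("pics/scene7.npz",**f);save(f,"scene7.png")
Y=.214
```

```text
t 8.65 p [0.5863 0.1774 0.264 ] gap 0.367 F [ 1.4  1.5 -2.4] q [ 0.17  0.45 -0.7   1.62  0.31  1.17 -0.2 ]
[[0.011, 0.921, 0.39], [0.003, 0.39, -0.921], [-1.0, 0.012, 0.001]]
```

View pics/wrist7.png

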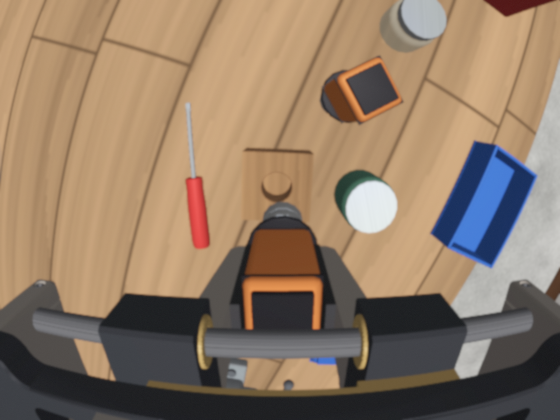

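View pics/scene7.png

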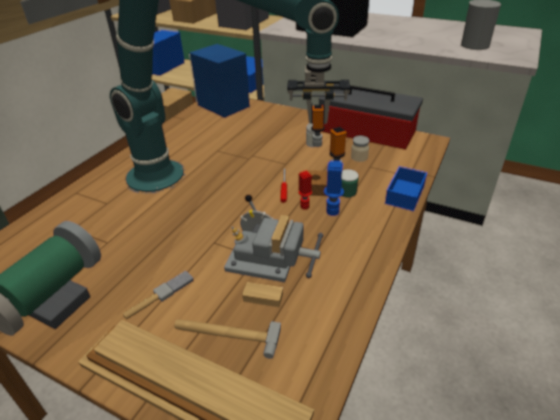

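```bash
cat >> h.py <<'E'
TC=np.array([-.1696,-.0004,-.0792]);RC=np.array([[0,-.278,.961],[1,-.001,0],[.001,.961,.278]])
K_W=np.array([[325.192,0,282.257],[0,325.192,211.230],[0,0,1.]])
def tproj(X): # tool-frame points to wrist pixels
    P=(np.atleast_2d(X)-TC)@RC
    return cv2.fisheye.projectPoints(P[None],np.zeros(3),np.zeros(3),K_W,np.zeros(4))[0][0]
def gunoutline(x0,z0,tz=0,y0=0,ty=0): # nose at tool x0; axis -x with tilt
    from itertools import product
    c=np.array([x0,y0,z0]);ax=np.array([-1,ty,tz]);ax=ax/np.linalg.norm(ax)
    e1=np.array([0,1,0]);e2=np.cross(ax,e1);out=[]
    for h,r in((0,.0165),(.038,.0165),(.038,.01),(.06,.01),(.06,.023),(.066,.023)):
        t=np.linspace(0,2*np.pi,60);out.append(c+h*ax+r*(np.cos(t)[:,None]*e1+np.sin(t)[:,None]*e2))
    for h in(.066,.136): 
        q=np.array([[-1,-1],[1,-1],[1,1],[-1,1],[-1,-1]])*.017;out.append(c+h*ax+q[:,:1]*e1+q[:,1:]*e2)
    return out
E
python3 - <<'E'
from h import *
f=dict(np.load("pics/wrist7.npz"));s=5;u0,v0=220,190
for k,(x0,z0) in enumerate([(.079,0),(.079,-.003)]):
    c=cv2.resize(f["color"][v0:340,u0:350,::-1],None,fx=s,fy=s,interpolation=3)
    for o in gunoutline(x0,z0):
        uv=((tproj(o)-[u0,v0]+.5)*s).astype(np.int32);cv2.polylines(c,[uv],False,(255,255,0),1)
    cv2.imwrite(f"pics/g7{k}.png",c[:600])
# check hand-eye
p,Rm=st();Rc=R.from_rotvec(f["rvec"]).as_matrix();print((Rm.T@(-Rc.T@f["tvec"]-p)).round(4));print((Rm.T@Rc.T).round(3))
E
```

```text
t 8.75 p [0.5835 0.1755 0.2576] gap 0.369 F [-1.7  0.8 -4.1] q [ 0.17  0.46 -0.7   1.63  0.32  1.17 -0.2 ]
[[0.002, 0.921, 0.39], [-0.0, 0.39, -0.921], [-1.0, 0.002, 0.001]]
[-0.1759  0.002  -0.0801]
[[-0.011 -0.28   0.96 ]
 [ 1.    -0.003  0.01 ]
 [ 0.     0.96   0.28 ]]
```

View pics/g70.png

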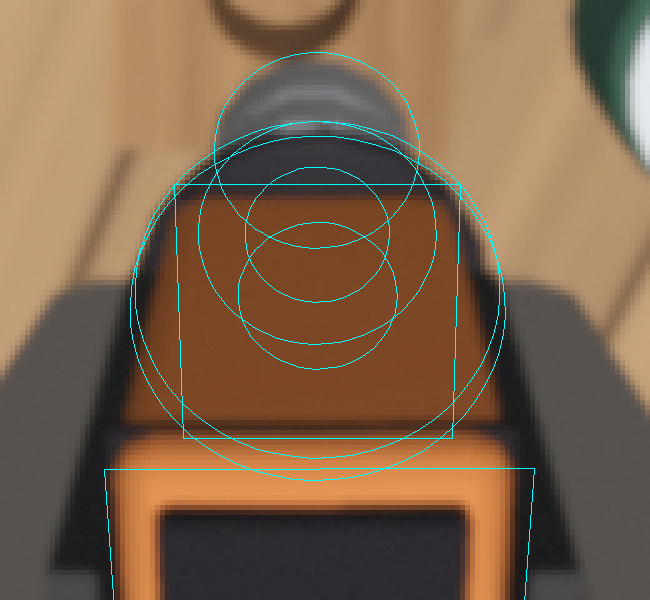

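Run:
```python
from h import *
p,Rm=st();f=grab_frame("wrist");np.savez("pics/wrist8.npz",**f)
Rc=R.from_rotvec(f["rvec"]).as_matrix();print((Rm.T@(-Rc.T@f["tvec"]-p)).round(4));print((Rm.T@Rc.T).round(3))
p,Rm=st();f=grab_frame("scene");np.savez("pics/scene8.npz",**f)
Rc=R.from_rotvec(f["rvec"]).as_matrix()
s=10;u0,v0=290,75
for x0 in(.079,.085):
    c=cv2.resize(f["color"][v0:v0+80,u0:u0+60,::-1],None,fx=s,fy=s,interpolation=3)
    for o in gunoutline(x0,0):
        uv=((proj(f,p+o@Rm.T)-[u0,v0]+.5)*s).astype(np.int32);cv2.polylines(c,[uv],False,(255,255,0),1)
    c=c[:600] if 0 else cv2.resize(c,None,fx=.65,fy=.65)
    cv2.imwrite(f"pics/s8_{int(x0*1000)}.png",c)
a=cv2.imread("pics/s8_79.png");b=cv2.imread("pics/s8_85.png");cv2.imwrite("pics/s8.png",np.hstack([a,b]))
```

```text
t 8.75 p [0.5835 0.1755 0.2576] gap 0.369 F [-1.7  0.8 -4.1] q [ 0.17  0.46 -0.7   1.63  0.32  1.17 -0.2 ]
[[0.002, 0.921, 0.39], [-0.0, 0.39, -0.921], [-1.0, 0.002, 0.001]]
[-0.1696  0.0003 -0.0793]
[[-0.001 -0.279  0.96 ]
 [ 1.    -0.001  0.001]
 [ 0.001  0.96   0.279]]
t 8.80 p [0.5826 0.1749 0.2558] gap 0.368 F [-1.   0.6 -3.1] q [ 0.17  0.46 -0.7   1.63  0.32  1.17 -0.2 ]
[[-0.001, 0.921, 0.39], [-0.001, 0.39, -0.921], [-1.0, -0.001, 0.001]]
```

View pics/s8.png

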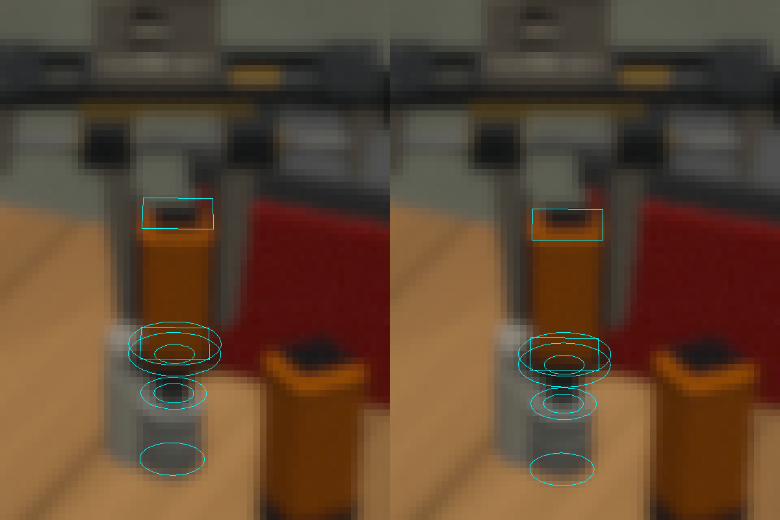

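Run:
```python
from h import *
f=dict(np.load("pics/wrist8.npz"));s=4;u0,v0=230,190;L=[]
for k,(x0,z0) in enumerate([(.079,0),(.083,-.0)]):
    c=cv2.resize(f["color"][v0:330,u0:330,::-1],None,fx=s,fy=s,interpolation=3)
    for o in gunoutline(x0,z0):
        uv=((tproj(o)-[u0,v0]+.5)*s).astype(np.int32);cv2.polylines(c,[uv],False,(255,255,0),1)
    L.append(c)
cv2.imwrite("pics/g8.png",np.hstack(L))
```

```text
(no output)
```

View pics/g8.png

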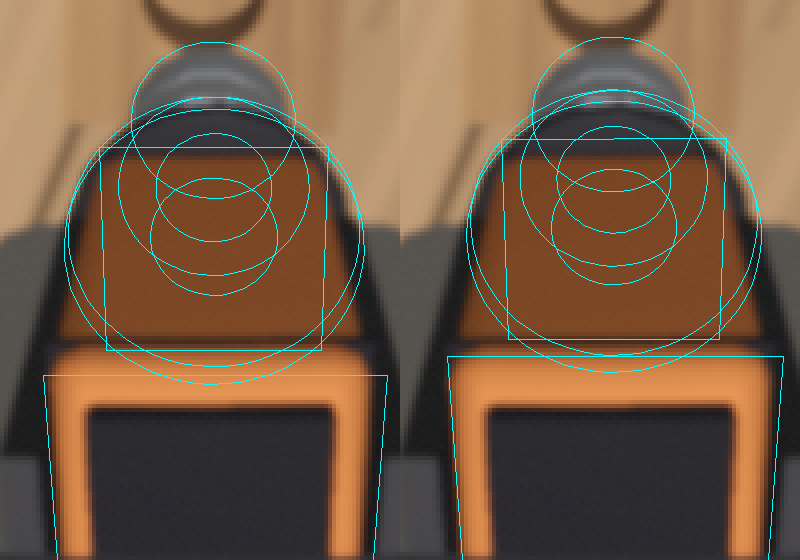

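Run:
```python
from h import *
def pts(x):
    x0,z0,tz,y0,ty=x;o=gunoutline(x0,z0,tz,y0,ty)
    P=[tproj(q) for q in o]
    h66=P[6];h136=P[7]
    top=sorted(h136[:4].tolist(),key=lambda q:q[1])[:2];bot=sorted(h66[:4].tolist(),key=lambda q:q[1])[:2]
    top.sort();bot.sort()
    return np.array(top+bot+[[P[0][:,0].min(),P[0][:,1].min()],[P[0][:,0].max(),min(P[4][:,1].min(),P[5][:,1].min())]])
ob=np.array([[45,347],[375,347],[98,157],[325,157],[134,49],[292,106]])/4+[230,190]-.5
wt=np.array([[.5,.5],[.5,.5],[1,1],[1,1],[.7,1],[.7,1]])
def res(x): return np.r_[((pts(x)-ob)*wt).ravel(),(x[0]-.079)/.004]
for fixed in(0,1):
    s=least_squares(res,[.079,0,0.001,0,0]);print(s.x.round(4));print((pts(s.x)-ob).round(1).tolist())
    break
f=dict(np.load("pics/wrist8.npz"));s_=4;u0,v0=230,190
c=cv2.resize(f["color"][v0:330,u0:330,::-1],None,fx=s_,fy=s_,interpolation=3)
for o in gunoutline(*s.x):
    uv=((tproj(o)-[u0,v0]+.5)*s_).astype(np.int32);cv2.polylines(c,[uv],False,(255,255,0),1)
cv2.imwrite("pics/g8b.png",c)
```

```text
[ 0.0827  0.0042 -0.0309 -0.0001 -0.0034]
[[-0.6, 2.1], [0.5, 2.0], [0.5, -1.2], [-0.4, -1.3], [-0.5, 2.1], [0.3, -0.5]]
```

View pics/g8b.png

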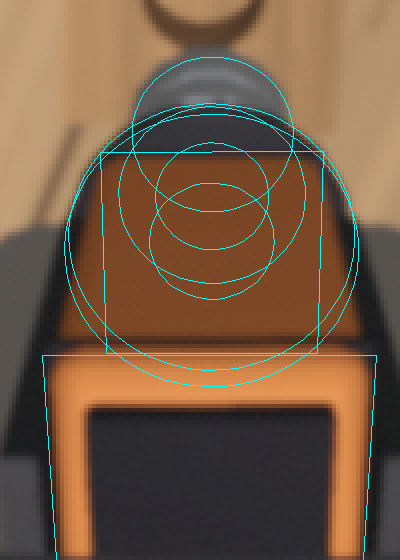

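```bash
cat >> h.py <<'E'
YV=.214
VX=np.array([np.cos(YV),np.sin(YV),0]);VY=np.array([-np.sin(YV),np.cos(YV),0])
N=-np.sin(.5)*VX+np.cos(.5)*np.array([0,0,1])
TIP=np.array([.5095,-.2368,.1075])
GA=np.array([-1,-.003,-.031]);GN=np.array([.0825,0,.0035])
GA=GA/np.linalg.norm(GA)
def goal(d,ga=None,gn=None,tip=None,n=N): # TCP pose with gun nose d along N above tip
    ga=GA if ga is None else ga;gn=GN if gn is None else gn;tip=TIP if tip is None else tip
    # base orientation: tool x=-n, y = in x-z plane, then correct so that Rg@ga=n
    R0=rot(-n,VX+0*n)
    v=R0@ga;ax=np.cross(v,n);s=np.linalg.norm(ax);C=R.from_rotvec(ax/s*np.arcsin(s)).as_matrix() if s>1e-9 else np.eye(3)
    Rg=C@R0
    return tip+d*n-Rg@gn,Rg
E
python3 - <<'E'
from h import *
st()
p,Rg=goal(.035);print(p.round(4),Rg.round(3).tolist())
w=p+np.array([.0,.05,.09]);print(w)
plan(w,Rg,n=15);plan(p,Rg,p0=w,R0=Rg,n=4)
# path of nose during plan
s=read_state();p0=np.array(s["position"]);R0=R.from_quat(s["tcp_rot"]).as_matrix()
E
```

```text
t 8.85 p [0.5822 0.1746 0.2548] gap 0.367 F [ 0.1  0.2 -3.2] q [ 0.17  0.46 -0.7   1.63  0.32  1.17 -0.2 ]
[[-0.003, 0.921, 0.39], [-0.001, 0.39, -0.921], [-1.0, -0.003, 0.0]]
[ 0.4544 -0.2478  0.2108] [[0.459, 0.859, 0.227], [0.131, 0.187, -0.974], [-0.879, 0.477, -0.027]]
[ 0.45443263 -0.19780362  0.30079471]
nmin 9.51 n 15 row: [-0.0136, -0.0298, 0.0419] [0.0149, -0.0013, 0.0426]
nmin 2.47 n 4 row: [0.0362, -0.0261, 0.0256] [0.0, 0.0, 0.0]
```

Call:
play_rows:
  motion:
    - [-0.016,-0.0298,0.0419,0.0149,-0.0013,0.0426,-1]
    - [-0.016,-0.0298,0.0419,0.0149,-0.0013,0.0426,-1]
    - [-0.016,-0.0298,0.0419,0.0149,-0.0013,0.0426,-1]
    - [-0.014,-0.0298,0.0419,0.0149,-0.0013,0.0426,-1]
    - [-0.0136,-0.0298,0.0419,0.0149,-0.0013,0.0426,-1]
    - [-0.0136,-0.0298,0.0419,0.0149,-0.0013,0.0426,-1]
    - [-0.0136,-0.0298,0.0419,0.0149,-0.0013,0.0426,-1]
    - [-0.0136,-0.0298,0.0419,0.0149,-0.0013,0.0426,-1]
    - [-0.0136,-0.0298,0.0419,0.0149,-0.0013,0.0426,-1]
    - [-0.0136,-0.0298,0.0419,0.0149,-0.0013,0.0426,-1]
    - [-0.0136,-0.0298,0.0419,0.0149,-0.0013,0.0426,-1]
    - [-0.0136,-0.0298,0.0419,0.0149,-0.0013,0.0426,-1]

```text
time_s: 9.85
position: [0.4854, -0.1251, 0.3051]
tcp_rot: [0.538, 0.468, -0.308, 0.63]
wrist_force: [-0.8, -0.0, -3.4]
finger_gap: 0.368
```

Call:
play_rows:
  motion:
    - [-0.0136,-0.0298,0.0419,0.0149,-0.0013,0.0426,-1]
    - [-0.0136,-0.0298,0.0419,0.0149,-0.0013,0.0426,-1]
    - [-0.0136,-0.0298,0.0419,0.0149,-0.0013,0.0426,-1]
    - [0,0,0,0,0,0,-1]
    - [0,0,0,0,0,0,-1]

```text
time_s: 10.27
position: [0.4532, -0.1982, 0.303]
tcp_rot: [0.572, 0.434, -0.286, 0.634]
wrist_force: [0.5, 0.6, -2.7]
finger_gap: 0.367
```

Run:
```python
from h import *
p0,R0=st();f=grab_frame("wrist");np.savez("pics/wrist9.npz",**f);save(f,"wrist9.png")
p,Rg=goal(.035);plan(p,Rg,n=5)
```

```text
t 10.27 p [ 0.4532 -0.1982  0.303 ] gap 0.367 F [ 0.5  0.6 -2.7] q [ 1.06 -0.03 -0.45  2.11 -0.56  0.8   1.16]
[[0.459, 0.86, 0.223], [0.134, 0.181, -0.974], [-0.878, 0.477, -0.032]]
nmin 2.54 n 5 row: [0.0299, -0.0214, 0.021] [-0.0007, -0.0009, -0.0002]
```

View pics/wrist9.png

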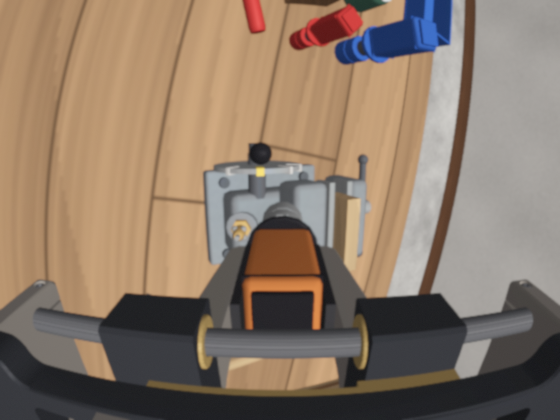

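Call:
play_rows:
  motion:
    - [0.03,-0.021,0.021,0,0,0,-1]
    - [0.03,-0.021,0.021,0,0,0,-1]
    - [0.03,-0.021,0.021,0,0,0,-1]
    - [0.03,-0.022,0.021,0,0,0,-1]
    - [0.03,-0.022,0.021,0,0,0,-1]
    - [0,0,0,0,0,0,-1]
    - [0,0,0,0,0,0,-1]
    - [0,0,0,0,0,0,-1]

```text
time_s: 10.98
position: [0.4569, -0.2468, 0.213]
tcp_rot: [0.571, 0.434, -0.284, 0.636]
wrist_force: [0.1, 0.2, -3.6]
finger_gap: 0.372
```

Run:
```python
from h import *
p0,R0=st();f=grab_frame("wrist");np.savez("pics/wrist10.npz",**f);save(f,"wrist10.png")
s=grab_frame("scene");np.savez("pics/scene10.npz",**s)
t=grab_frame("top");np.savez("pics/top10.npz",**t)
p,Rg=goal(.035);print("err tool",(R0.T@(p-p0)).round(4),R.from_matrix(R0.T@Rg).as_rotvec().round(3))
cv2.imwrite("pics/s10.png",np.hstack([cv2.resize(s["color"][170:270,195:265,::-1],None,fx=5.5,fy=5.5,interpolation=3),cv2.resize(t["color"][190:290,320:390,::-1],None,fx=5.5,fy=5.5,interpolation=3)]))
st()
```

```text
t 10.98 p [ 0.4569 -0.2468  0.213 ] gap 0.372 F [ 0.1  0.2 -3.6] q [ 1.08  0.17 -0.43  2.15 -0.6   0.62  1.35]
[[0.462, 0.857, 0.229], [0.135, 0.188, -0.973], [-0.877, 0.48, -0.029]]
err tool [ 0.0007 -0.0034  0.0004] [ 0.001 -0.003 -0.004]
t 11.13 p [ 0.4568 -0.2477  0.2137] gap 0.368 F [ 0.3  0.8 -3. ] q [ 1.08  0.17 -0.43  2.15 -0.6   0.62  1.35]
[[0.463, 0.857, 0.228], [0.132, 0.188, -0.973], [-0.877, 0.481, -0.027]]
```

View pics/wrist10.png

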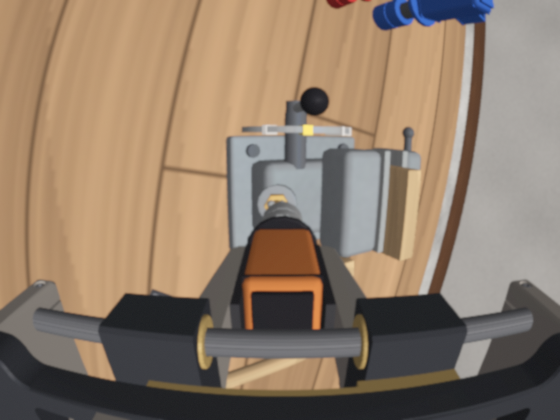

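View pics/s10.png

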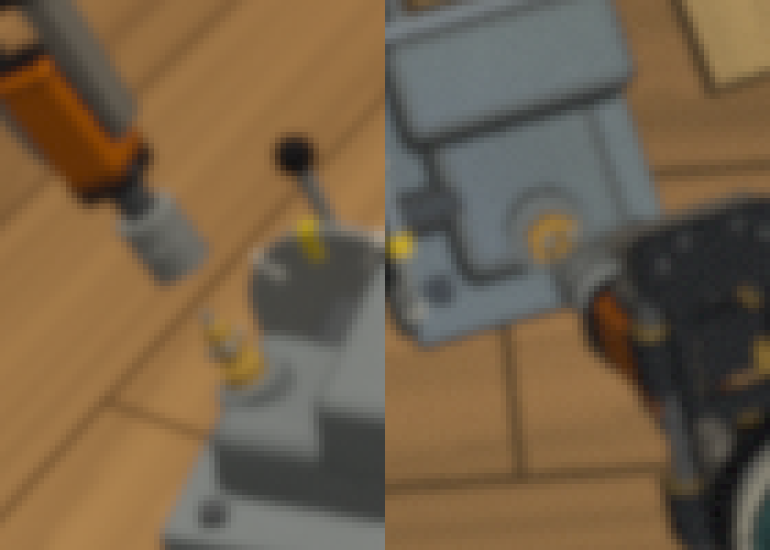

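Run:
```python
from h import *
s=dict(np.load("pics/scene10.npz"));t=dict(np.load("pics/top10.npz"))
st_=read_state();p0=np.array(st_["position"]);R0=R.from_quat(st_["tcp_rot"]).as_matrix()
L=[]
for F,u0,v0 in((s,195,170),(t,320,190)):
    z=8;c=cv2.resize(F["color"][v0:v0+75,u0:u0+50,::-1] if F is s else F["color"][v0+20:v0+95,u0+10:u0+60,::-1],None,fx=z,fy=z,interpolation=3)
    if F is t:u0+=10;v0+=20
    def pl(X,col): 
        uv=((proj(F,X)-[u0,v0]+.5)*z).astype(np.int32);cv2.polylines(c,[uv],False,col,1)
    g=np.zeros(3)
    for o in gunoutline(GN[0],GN[2],GA[2],0,GA[1])[:6]: pl(p0+o@R0.T,(255,255,0))
    nose=p0+R0@GN;ax=R0@GA;pl(np.array([nose-.05*ax,nose+.1*ax]),(255,0,255))
    pl(np.array([TIP-.036*N,TIP+.007*N]),(0,255,0))
    e1=VY;e2=np.cross(N,VY);th=np.linspace(0,6.3,40)
    for r,h in((.0045,0),(.003,.007),(.0075,-.036)): pl(TIP+h*N+r*(np.cos(th)[:,None]*e1+np.sin(th)[:,None]*e2),(0,255,0))
    L.append(c)
cv2.imwrite("pics/o10.png",np.hstack(L))
print("nose",nose.round(4),"axis",ax.round(3),"N",N.round(3))
```

```text
nose [ 0.4958 -0.2401  0.1412] axis [-0.472 -0.103  0.875] N [-0.468 -0.102  0.878]
```

View pics/o10.png

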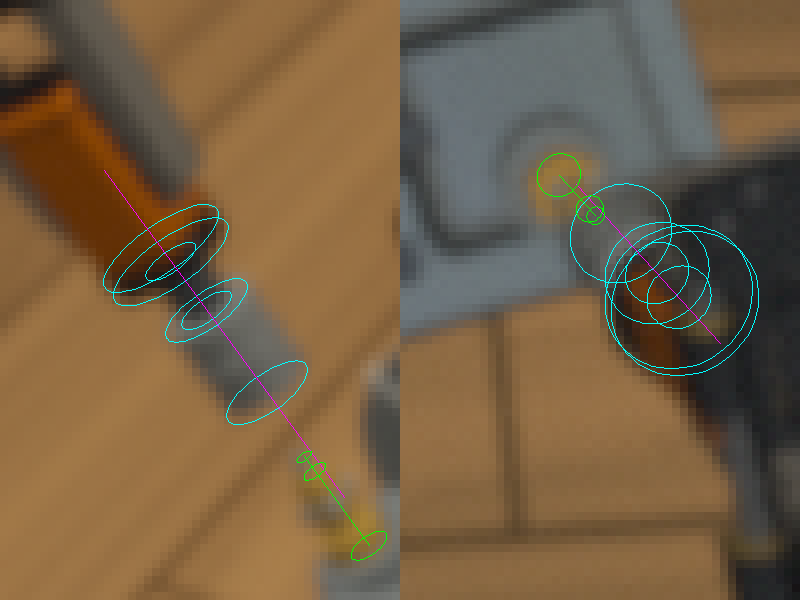

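Run:
```python
from h import *
L=[]
for i,(u0,v0) in((9,(215,205)),(10,(255,175))):
    f=dict(np.load(f"pics/wrist{i}.npz"));z=8
    c=cv2.resize(f["color"][v0:v0+60,u0:u0+50,::-1],None,fx=z,fy=z,interpolation=3)
    for h,r in((0,.0045),(.007,.003),(-.036,.0075)):
        th=np.linspace(0,6.3,40);X=TIP+h*N+r*(np.cos(th)[:,None]*VY+np.sin(th)[:,None]*np.cross(N,VY))
        cv2.polylines(c,[((wproj(f,X)-[u0,v0]+.5)*z).astype(np.int32)],False,(0,255,0),1)
    L.append(c);print(wproj(f,np.array([TIP,TIP+.007*N,TIP-.036*N])).round(1).tolist())
cv2.imwrite("pics/o9.png",np.hstack(L))
```

```text
[[238.6, 235.9], [237.8, 237.8], [242.2, 227.0]]
[[278.0, 212.3], [277.9, 214.2], [278.3, 203.5]]
```

View pics/o9.png

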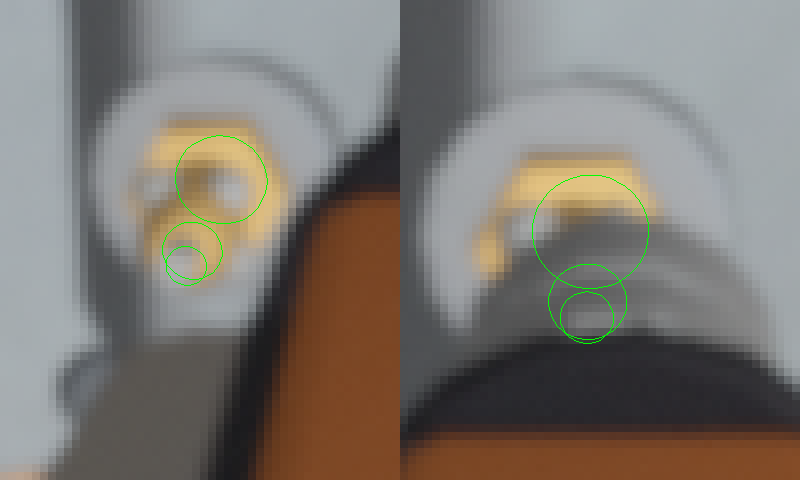

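Call:
play_rows:
  motion:
    - [0,-0.005,0,0,0,0,-1]
    - [0.01,-0.004,0,0,0,0,-1]
    - [0.017,0,0.001,0,0,0,-1]
    - [0.017,0,0,0,0,0,-1]
    - [0,0,0,0,0,0,-1]
    - [0,0,0,0,0,0,-1]
    - [0,0,0,0,0,0,-1]
  squeeze: 60

```text
time_s: 11.72
position: [0.4626, -0.2464, 0.1907]
tcp_rot: [0.571, 0.434, -0.284, 0.636]
wrist_force: [-0.0, 0.3, -3.1]
finger_gap: 0.367
```

```bash
cat > ov.py <<'E'
from h import *
import sys
i=sys.argv[1]
p0,R0=st();f=grab_frame("wrist");s=grab_frame("scene");t=grab_frame("top")
for n,F in(("wrist",f),("scene",s),("top",t)): np.savez(f"pics/{n}{i}.npz",**F)
p0,R0=st()
p,Rg=goal(.0);print("err tool to home-nose d=0",(R0.T@(p-p0)).round(4),R.from_matrix(R0.T@Rg).as_rotvec().round(3))
z=8
A=cv2.resize(s["color"][195:270,200:250,::-1],None,fx=z,fy=z,interpolation=3)
B=cv2.resize(t["color"][210:285,330:380,::-1],None,fx=z,fy=z,interpolation=3)
cv2.imwrite(f"pics/o{i}.png",np.hstack([A,B]))
cv2.imwrite(f"pics/w{i}.png",cv2.resize(f["color"][150:270,220:350,::-1],None,fx=5,fy=5,interpolation=3))
E
python3 ov.py 11
```

```text
t 11.72 p [ 0.4626 -0.2464  0.1907] gap 0.367 F [-0.   0.3 -3.1] q [ 1.07  0.22 -0.44  2.16 -0.61  0.56  1.36]
[[0.462, 0.857, 0.227], [0.134, 0.186, -0.973], [-0.877, 0.48, -0.029]]
t 11.87 p [ 0.4626 -0.2467  0.1911] gap 0.368 F [-0.1  0.3 -3.7] q [ 1.07  0.22 -0.44  2.16 -0.61  0.56  1.36]
[[0.462, 0.857, 0.227], [0.133, 0.186, -0.974], [-0.877, 0.48, -0.028]]
err tool to home-nose d=0 [ 0.0138  0.0022 -0.0002] [-0.    -0.001 -0.004]
```

View pics/o11.png

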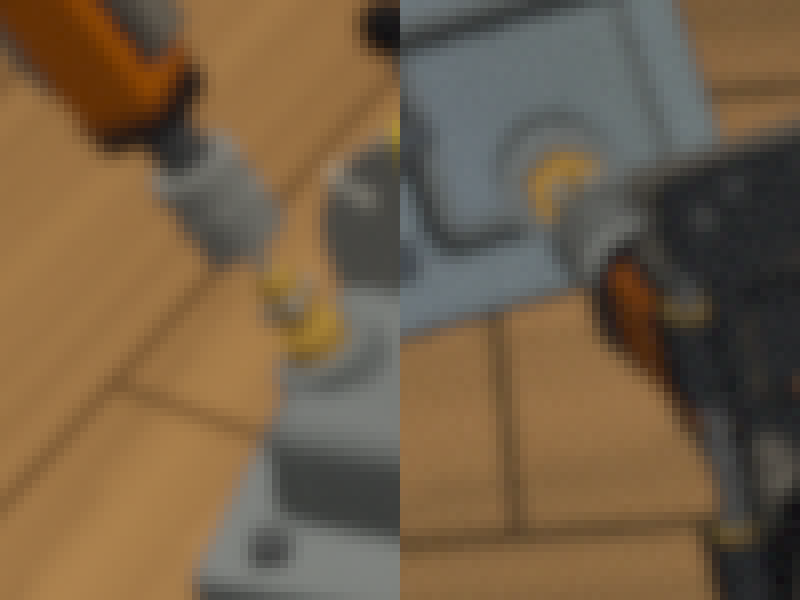

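View pics/w11.png

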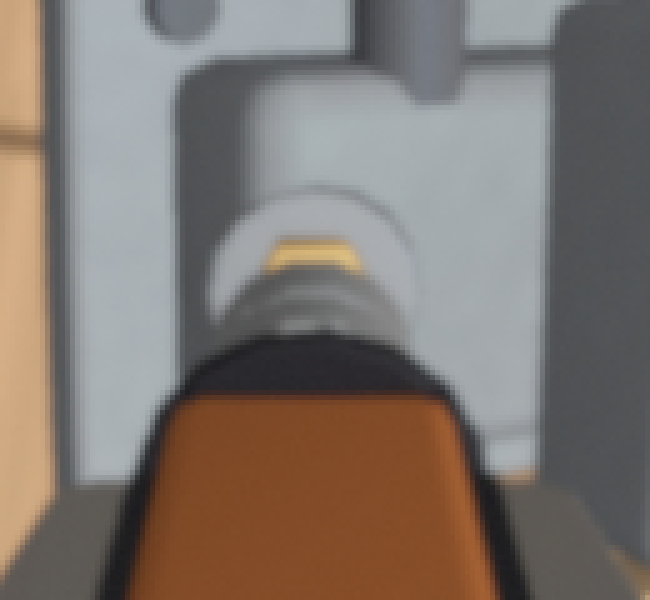

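Run:
```python
from h import *
s=dict(np.load("pics/scene11.npz"));t=dict(np.load("pics/top11.npz"))
st_=read_state();p0=np.array(st_["position"]);R0=R.from_quat(st_["tcp_rot"]).as_matrix()
nose=p0+R0@GN;ax=R0@GA
for nm,F in(("scene",s),("top",t)):
    a=proj(F,nose)[0];b=proj(F,nose+.038*ax)[0];d=(b-a)/np.linalg.norm(b-a);n=np.array([-d[1],d[0]])
    print(nm,"nose px",a.round(1),"dir",d.round(3),"perp",n.round(3),"len",np.linalg.norm(b-a).round(1))
    for k,lab in((1,"y"),(2,"z")):
        dv=proj(F,nose+.001*R0[:,k])[0]-a;print("  1mm tool",lab,"->perp px",(dv@n).round(3),"along",(dv@d).round(3))
    im=F["color"].astype(np.float32)
    q=proj(F,TIP)[0];print("  tip perp offset pred",((q-a)@n).round(2),"along",((q-a)@d).round(2))
    # rectified strip: rows = along axis, cols = perp
    al=np.arange(-16,16,.25);pe=np.arange(-9,9,.25)
    mx=(a[0]+al[:,None]*d[0]+pe*n[0]).astype(np.float32);my=(a[1]+al[:,None]*d[1]+pe*n[1]).astype(np.float32)
    S=cv2.remap(F["color"],mx,my,cv2.INTER_CUBIC)[:,:,::-1]
    S=cv2.resize(S,None,fx=5,fy=4.5,interpolation=cv2.INTER_LINEAR)
    cv2.line(S,(180,0),(180,S.shape[0]),(255,0,255),1)
    for kk in range(-8,9,2): cv2.putText(S,str(kk),(int((kk+9)*20),10),0,.3,(255,255,255),1)
    cv2.imwrite(f"pics/strip_{nm}.png",S)
cv2.imwrite("pics/strip.png",np.hstack([cv2.imread("pics/strip_scene.png"),cv2.imread("pics/strip_top.png")]))
```

```text
scene nose px [230.6 225.1] dir [-0.593 -0.805] perp [ 0.805 -0.593] len 12.5
  1mm tool y ->perp px 0.275 along -0.096
  1mm tool z ->perp px -0.232 along -0.12
  tip perp offset pred 0.66 along -4.59
top nose px [355.1 237.9] dir [0.672 0.74 ] perp [-0.74   0.672] len 6.5
  1mm tool y ->perp px -0.177 along -0.314
  1mm tool z ->perp px -0.346 along 0.161
  tip perp offset pred -0.12 along -2.97
```

View pics/strip.png

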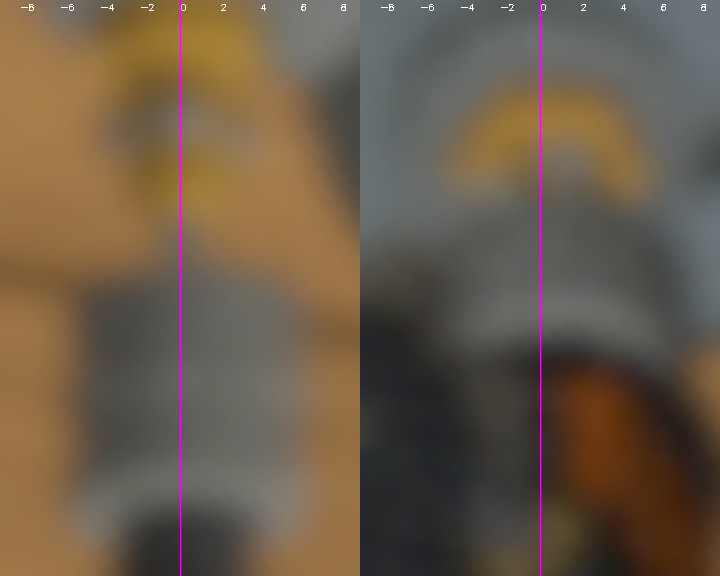

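Wrist view: coupler and nut share column 313 in the crop, so they are centred. The scene strip agrees to within 1 mm. The top strip suggests about 1 to 2 mm more along tool z. I add 1 mm and advance.

Call:
play_rows:
  motion:
    - [0.002,0,0.002,0,0,0,-1]
    - [0.006,0,0,0,0,0,-1]
    - [0.006,0,0,0,0,0,-1]
    - [0.006,0,0.001,0,0,0,-1]
    - [0.006,0,0,0,0,0,-1]
    - [0.006,0,0,0,0,0,-1]
    - [0,0,0,0,0,0,-1]
    - [0,0,0,0,0,0,-1]

```text
time_s: 12.53
position: [0.4702, -0.2457, 0.1766]
tcp_rot: [0.571, 0.434, -0.284, 0.636]
wrist_force: [-0.6, 0.3, -2.5]
finger_gap: 0.369
```

```bash
python3 ov.py 12
```

```text
t 12.53 p [ 0.4702 -0.2457  0.1766] gap 0.369 F [-0.6  0.3 -2.5] q [ 1.06  0.25 -0.44  2.16 -0.61  0.52  1.37]
[[0.462, 0.858, 0.227], [0.134, 0.186, -0.973], [-0.877, 0.48, -0.029]]
t 12.68 p [ 0.4703 -0.246   0.177 ] gap 0.367 F [ 0.7  0.  -3.4] q [ 1.06  0.25 -0.44  2.16 -0.61  0.52  1.37]
[[0.462, 0.857, 0.227], [0.133, 0.186, -0.974], [-0.877, 0.48, -0.028]]
err tool to home-nose d=0 [-0.0023  0.0023 -0.0016] [-0.    -0.001 -0.004]
```

View pics/o12.png

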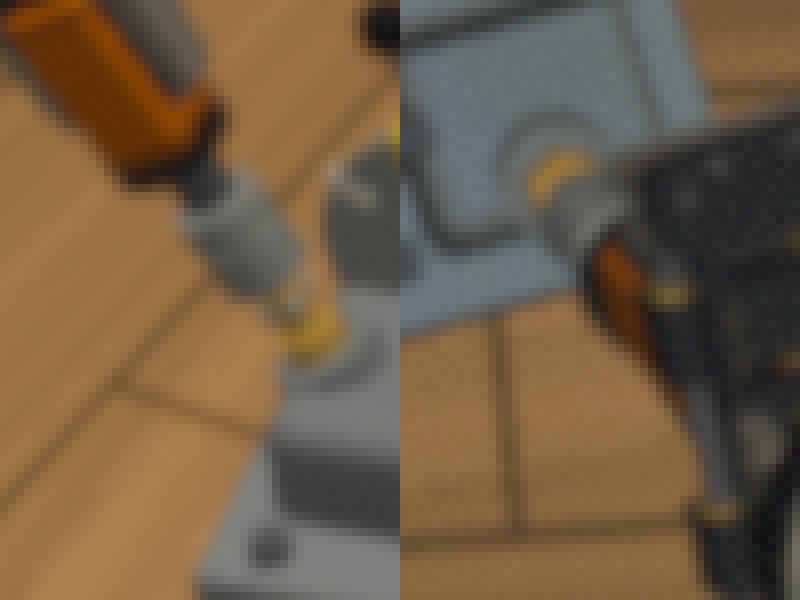

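View pics/w12.png

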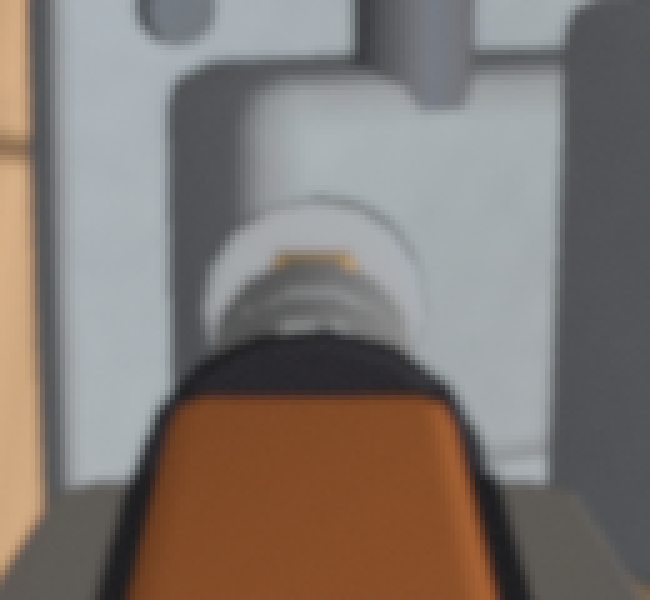

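Call:
play_rows:
  motion:
    - [0.006,0,0,0,0,0,-1]
    - [0.006,0,0,0,0,0,-1]
    - [0.006,0,0.001,0,0,0,-1]
    - [0.006,0,0,0,0,0,-1]
    - [0,0,0,0,0,0,-1]
    - [0,0,0,0,0,0,-1]

```text
time_s: 13.18
position: [0.4762, -0.2459, 0.1669]
tcp_rot: [0.571, 0.433, -0.285, 0.637]
wrist_force: [-5.5, -0.9, 8.2]
finger_gap: 0.367
```

```bash
cat > fa.py <<'E'
from h import *
s=read_state();R0=R.from_quat(s["tcp_rot"]).as_matrix();p0=np.array(s["position"]);p,Rg=goal(-.021)
print("t",round(s["time_s"],2),"Ftool",(R0.T@np.array(s["wrist_force"])).round(1),"left to home",(R0.T@(p-p0)).round(4),"gap",round(s["finger_gap"],3),R.from_matrix(R0.T@Rg).as_rotvec().round(3))
E
python3 fa.py
```

```text
t 13.18 Ftool [-9.9 -0.9 -0.6] left to home [ 0.0072  0.002  -0.0026] gap 0.367 [-0.001  0.001 -0.004]
```

Call:
play_rows:
  motion:
    - [0.004,0,0,0,0,0,-1]
    - [0.004,0,0,0,0,0,-1]
    - [0,0,0,0,0,0,-1]
    - [0,0,0,0,0,0,-1]

```text
time_s: 13.52
position: [0.4781, -0.2453, 0.1631]
tcp_rot: [0.571, 0.433, -0.285, 0.637]
wrist_force: [-2.6, -2.6, 1.3]
finger_gap: 0.364
```

```bash
python3 fa.py
```

```text
t 13.52 Ftool [-2.7 -2.   1.9] left to home [ 0.0029  0.002  -0.0025] gap 0.364 [-0.001  0.001 -0.004]
```

Call:
play_rows:
  motion:
    - [0.004,0,0,0,0,0,-1]
    - [0.004,0,0,0,0,0,-1]
    - [0,0,0,0,0,0,-1]
    - [0,0,0,0,0,0,-1]

```text
time_s: 13.85
position: [0.4794, -0.2452, 0.1609]
tcp_rot: [0.571, 0.433, -0.285, 0.637]
wrist_force: [-15.3, -1.6, 20.8]
finger_gap: 0.37
```

```bash
python3 fa.py
```

```text
t 13.85 Ftool [-25.6  -3.4  -2.5] left to home [ 0.0003  0.0021 -0.0028] gap 0.37 [-0.001  0.001 -0.004]
```

Call:
play_rows:
  motion:
    - [0.001,0,0,0,0,0,-1]
    - [0,0,0,0,0,0,-1]
    - [0,0,0,0,0,0,-1]
    - [0,0,0,0,0,0,-1]
    - [0,0,0,0,0,0,-1]
    - [0,0,0,0,0,0,-1]

```text
time_s: 14.35
position: [0.4794, -0.2453, 0.1608]
tcp_rot: [0.571, 0.433, -0.285, 0.637]
wrist_force: [-18.5, -1.0, 26.5]
finger_gap: 0.367
```

```bash
python3 fa.py; python3 ov.py 13
python3 - <<'E'
from h import *
s=dict(np.load("pics/scene13.npz"));cv2.imwrite("pics/s13.png",cv2.resize(s["color"][160:280,190:310,::-1],None,fx=5,fy=5,interpolation=3))
E
```

```text
t 14.35 Ftool [-31.9  -3.3  -3.9] left to home [ 0.0002  0.0021 -0.0029] gap 0.367 [-0.001  0.001 -0.004]
t 14.35 p [ 0.4794 -0.2453  0.1608] gap 0.367 F [-18.5  -1.   26.5] q [ 1.04  0.29 -0.45  2.16 -0.61  0.47  1.37]
[[0.463, 0.857, 0.226], [0.131, 0.186, -0.974], [-0.877, 0.48, -0.026]]
t 14.50 p [ 0.4795 -0.2453  0.1608] gap 0.37 F [-18.4  -2.1  26.5] q [ 1.04  0.29 -0.45  2.16 -0.61  0.47  1.37]
[[0.463, 0.857, 0.226], [0.131, 0.186, -0.974], [-0.877, 0.48, -0.026]]
err tool to home-nose d=0 [-0.0208  0.002  -0.0035] [-0.001  0.001 -0.004]
```

View pics/s13.png

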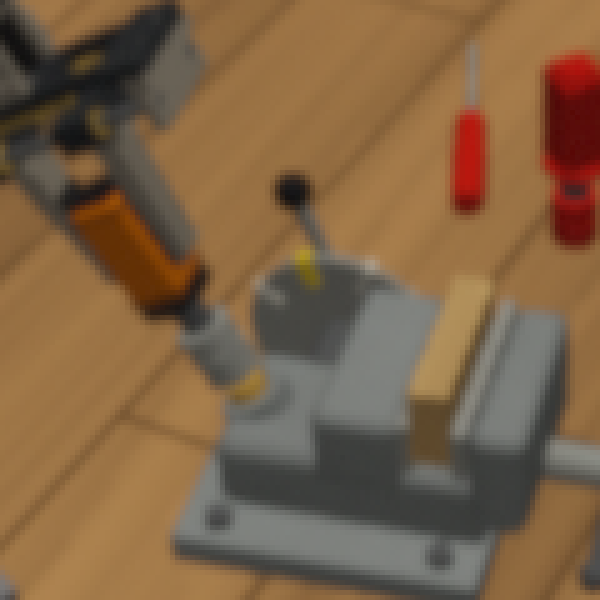

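View pics/w13.png

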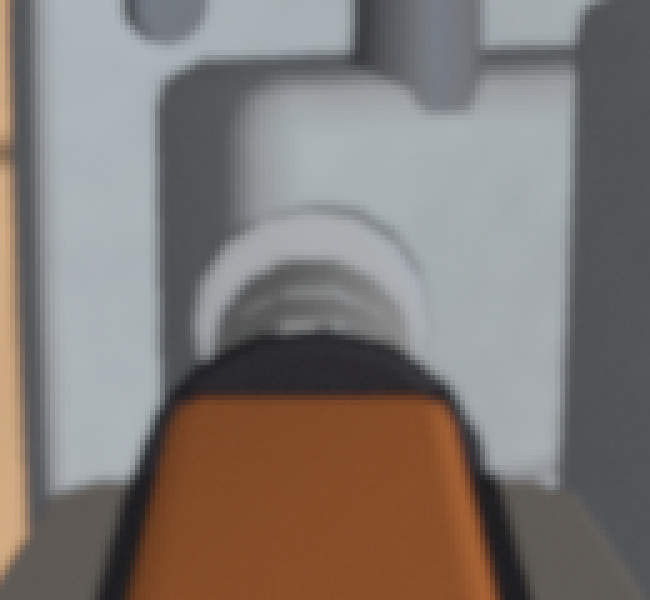

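The scene crop shows the coupler down over the nipple, with only the nut visible at (248,385). The lever knob at (292,190) still stands by the yellow mark. The axial force rose from about 26 to 32 N on the last push with no further travel, so the coupler is on its hard stop.

Run:
```python
from h import *
job.hand_in();st()
```

```text
the job is handed in; nothing more can be done
the job is handed in; nothing more can be done
```

I swung the lever to the yellow mark, then took the small orange gun out of its stand and pressed it home on the nipple. I handed in at 14.5 s, still gripping and pushing; no verdict was reported.

- **Lever:** Fitting all the views together gave 38°, and measuring the knob alone gave 40°. Both are within the 5° allowed. The fingers let go of it, and it still stood by the mark in the last picture.
- **Gun:** The push force rose to about 13 N, dropped as the coupler went over the balls, then climbed to about 26 N. A last 0.5 mm push raised it to about 32 N with no travel, so it is on its hard stop. Side forces were under 4 N, and the tool was turned within 0.005 rad of what I worked out as square. The gripper gap stayed at the handle's width, on a 60 N squeeze.
- **Disagreements:**
    - At home, my position estimates still disagreed by 2 to 3.5 mm sideways. The wrist view showed the coupler centred, so I went by the pictures there.
    - The gun sat tilted by about 0.03 rad in the hand, by my picture fit. I corrected for that.
- **Other things:** The last pictures covered only the vice area. I did not re-measure the other things on the bench, but I saw no contact with them.

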